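# Chase the thread of a PVC boss with a hand tap, half a turn on and a quarter back

## Task

Chase the thread of the clamped PVC boss: lift the bar wrench by its hub, set it fully down on the square of the tap standing in the boss and let go of it, then take it again by its upright red grip and work the tap clockwise (seen from above) in the usual way - half a turn on, a quarter back, half a turn on, a quarter back, and a last half turn on, stopping at each reversal - so that it ends one full turn deeper with its brass collar down on the boss. Do not lift the wrench off in between; leave it sitting on the tap, and leave the vial, the beaker and the pipe elbow alone.

Things in the scene. Friction and masses are not known exactly. Their poses are not given: they have to be found in the camera images.
- wrench_hub (a point): Centre of the hub of the loose two-armed bar wrench: a bright steel block 36 x 36 x 28 mm high, this point 14 mm above its underside. z is up, x runs along the bar towards the end with the upright red grip. A 20 mm square eye goes right through it along z. Grasp it from above on the flat +y and -y faces, clear of the bar.
- wrench: The same wrench, 0.37 kg, its origin at the underside of the hub, axes as wrench_hub. The bar is 13 mm thick (dark sleeves 16 mm), at mid-hub height, and ends in round bosses up to 26 mm across centred 100 mm either side of the eye; it balances close to the hub. At the start the hub stands flat on the bench, red grip upward.
- wrench_grip (a point): Centre of the wrench's upright red grip: a round sleeve 18 mm across and 42 mm tall that spins freely about its upright axis, so that a hand holding it can go round the tap without turning itself. 100 mm along the wrench's x from the eye, 31.5 mm above the hub's centre; it reaches 21 mm above and below this point. Axes as wrench_hub.
- tap_top (a point): Centre of the top face of the tap's upright driving square, 18 x 18 x 26 mm tall (the top 4 mm tapered to 12 x 12); x and y are square to its faces and turn with the tap, z is up; about 97 mm above the bench at first. The hub rests on a round shoulder below the square, its centre then 12 mm below this point. It fits in any of four quarter-turn positions, 1 mm to spare all round, so 0.12 rad of play either way.
- fixture: Grey PVC boss, 58 mm square, face 44 mm above the bench, toe-clamped on an aluminium plate 130 x 100 mm fixed to the bench. Origin at bench level on the axis of the tap. Nothing of it stands higher than 55 mm but the tap.
- tap (a joint): Angle of the tap, rad: 0 at the start, growing clockwise seen from above, 3.14 after half a turn. It sinks 3 mm a turn, takes 0.25 N m to turn either way (2.5 N at the red grip) and stays where it is left. Its brass depth collar, 36 mm across and 3 mm above the boss at first, comes down on the boss at one full turn (6.28); a hard stop follows at 6.35.
- vial_center (a point): Bystander: small glass sample vial with a blue cap, 27 mm across, 68 mm tall, standing; this is its centre, half-way up. z up.
- beaker_center (a point): Bystander: small clear glass beaker, about 60 mm across, 70 mm tall, standing; this is its centre, half-way up. z up.
- elbow_center (a point): Bystander: dark grey PVC pipe elbow, 58 x 58 x 41 mm, lying; this is its centre, half-way up.
Not all that is in view belongs to the job. There is more than one size of the fixture; the job needs the larger.

How it is judged:
By the outcome, as a careful person would: the job done as asked, in the order asked, and still so for the second after the job is handed in, with the robot touching nothing.
It also fails if it takes over 72 s, if anything falls off the work surface, if the arm or the gripper's body presses on something with over 40 N, if the wrist force passes 120 N, or if a joint passes its speed limit or range.

## Robot

A 6-joint arm with a two-finger parallel gripper is mounted at the origin on a cart in front of the work surface, level with it; the furniture and walls round the work are solid. World frame = base frame: x ahead of the robot, y to its left, z up, the work surface at z = 0. Lengths are in m, angles in rad, forces in N, time in s.
With the tool pointing down it reaches from about 0.375 to 0.9 m from the base axis. Payload 3.1 kg.
Tool frame: the origin (TCP) lies on the centre line of the jaws, within the pads' length; the fingertips stand 17 mm ahead of it and the grasp point (between the pads) lies 2 mm behind it; y points along the fingers, z is the direction in which the jaws open and shut, and the axes are right-handed (so a half turn about y gives the same grasp; the last joint's range is limited). The gripper opens to 85 mm and grips with 20 to 120 N. Pads are 22 mm wide; open, the fingers measure 114 mm over their backs; the gripper's body (76 mm by 85 mm) begins 54 mm behind the grasp point. The pads swing forward as they close: fully open they stand 13 mm farther back than shut.
Start: joints at [0.933, 0.527, 1.433, -0, 1.181, -0.178], TCP at [0.277, 0.56, 0.224] pointing down, gripper open.
Joint ranges: [-3.08, 3.08], [-0.75, 2.2], [0.22, 2.44], [-1.43, 4.57], [0, 2.65], [-2.85, 2.85]. Speed limits (rad/s): [2.79, 2.79, 3.14, 3.14, 3.14, 3.14].

## Interface

Orientations are given as a unit quaternion [x, y, z, w].
In Python, from station import manip gives the robot as it stands.
- The arm moves only by the shell command python3 -m handwheel 'ROWS' [FORCE]. ROWS is JSON, one flat list of numbers, 7 for each row, row after row: the shift along the tool's x, y, z in cm, then the turn, a rotation vector about the tool's x, y, z in rad, then the finger opening in cm, from 0 to 8.54. A call has 1 to 10 rows; each row is the pose to reach, as a shift and turn from the pose commanded when the call began, along the tool's axes at that moment; what a row does not reach only later rows make up. A row lasts 1/12 s, in which the tool goes at most 41.7 mm and 7.16 degrees, less where a joint would pass 70% of its speed; a pose out of reach is approached as far as the arm can. A call with a gripper value outside its range is refused whole. The fingers move at their own pace and stop on an object; FORCE is the grip in N (left out, the last holds). Time passes only in rows, so rows that repeat a pose let the fingers close. It gives the time, the measured TCP pose, the force and the opening at its end, in the units of the state.
- manip.sense(): the state, without advancing time (a new reading comes with each control period).
- manip.snapshot(name): name is "scene" or "top"; returns a dict with "frame" (384x512x3 uint8, red, green, blue), "depth" (384x512 float32, m along the optical axis (not along the pixel's ray), 0 where there is no reading), "camera_matrix" (3x3 intrinsics, pixels), "k1" (the pictures are not rectified: a ray, as slopes to the right and down, at radius r is drawn at 1 + k1 r^2 times it, then the intrinsics apply), "rvec" (rotation vector, rad) and "tvec" (3), from world to camera coordinates, as OpenCV has them. Camera axes: x right, y down, z forward; pixel columns grow to the right and rows downward; lengths in m; the calibration is good to about 2 mm. A picture is of the moment at which its call begins.
- manip.sign_off(): hands the job in, once; it reports no verdict.
The state is a dict: "t": time; "q": joint angles; "qd": joint speeds; "tau": joint torques, N m; "tcp_pos": TCP position; "tool_rot": TCP orientation; "force": force on the tool from outside, world axes, zero at the start; "ft_torque": the same for the moment, N m; "finger_gap": opening from 0.0 (shut) to 1.0 (fully open).
Only numpy, scipy, OpenCV 4.12 (cv2) and the standard library are available. Lean on these libraries where they do the work, as an engineer would, in place of code of your own. Each camera call takes 0.05 s, during which the arm holds its last target.

## Working session

There is one attempt and no reset: what is moved stays moved. The work goes in short steps, Python scripts to look and compute and a shell command to move; the robot and the scene stay as the last step left them, time stands still between calls to the robot, and variables do not carry over. Pictures are saved under pics/ and viewed, and the job is handed in when it is done.

```bash
ls; mkdir -p pics; python3 - <<'E'
from station import manip
import cv2,numpy as np
s=manip.sense();print({k:np.round(v,3).tolist() for k,v in s.items()})
for n in("scene","top"):
    d=manip.snapshot(n);cv2.imwrite(f"pics/{n}0.png",cv2.resize(d["frame"][:,:,::-1],(800,600),interpolation=cv2.INTER_CUBIC))
    print(n,d["camera_matrix"].tolist(),d["k1"],d["rvec"],d["tvec"],(d["depth"]>0).mean())
    R=cv2.Rodrigues(np.array(d["rvec"]))[0];print((-R.T@np.array(d["tvec"])),R[2])
E
```

```text
pics
{'t': 0.0, 'q': [0.934, 0.528, 1.434, 0.0, 1.181, -0.179], 'qd': [0.001, -0.001, 0.001, 0.0, 0.0, -0.001], 'tau': [-0.0, -44.236, -17.802, -0.0, 0.009, 0.0], 'tcp_pos': [0.276, 0.56, 0.223], 'tool_rot': [0.689, -0.161, 0.16, -0.688], 'force': [0.267, 0.598, -0.575], 'ft_torque': [0.055, -0.041, -0.007], 'finger_gap': 1.0}
scene [[477.6507697595058, 0.0, 249.44485634918132], [0.0, 477.6507697595058, 183.35036079093317], [0.0, 0.0, 1.0]] -0.10406678654591232 [ 2.08172021 -0.71242602  0.3743817 ] [-0.45546625  0.27890909  0.90826713] 0.99591064453125
[-0.00122406 -0.74399191  0.74609886] [ 0.50447582  0.64980614 -0.56855618]
top [[388.79637742814657, 0.0, 257.7835994599123], [0.0, 388.79637742814657, 192.51377765942192], [0.0, 0.0, 1.0]] -0.04233775380041864 [ 2.1199151  -2.10569403  0.2213906 ] [-0.02412416  0.58643985  0.99153811] 0.9960225423177084
[ 0.36990841 -0.01935689  1.09107038] [ 2.05857288e-01 -7.78560555e-04 -9.78581714e-01]
```

View pics/scene0.png

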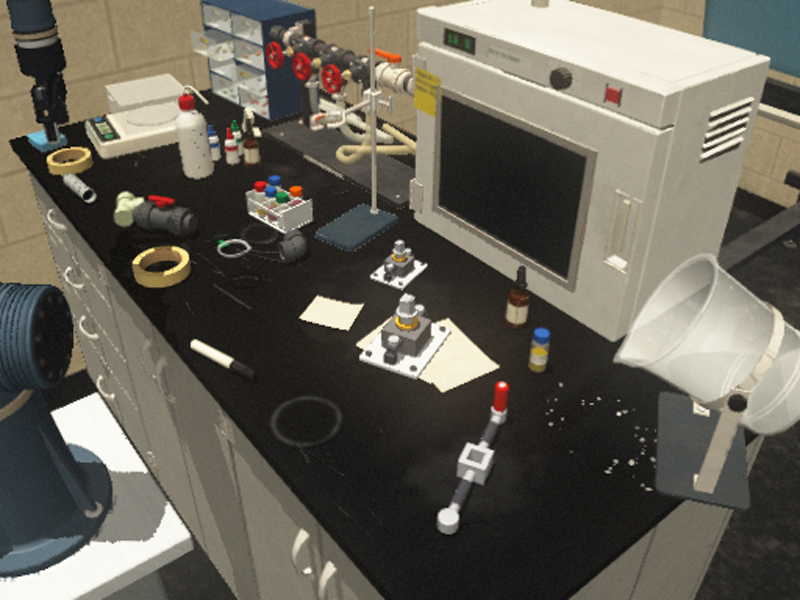

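View pics/top0.png

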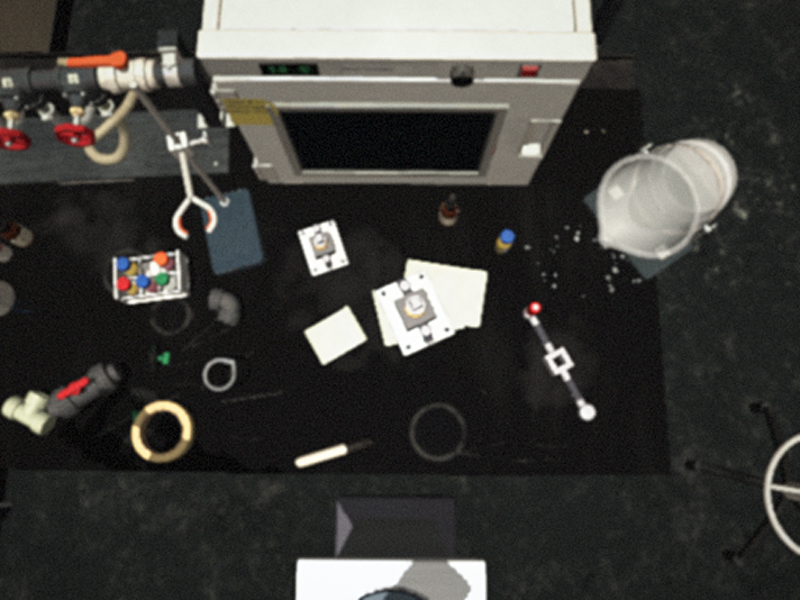

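The scene picture shows the wrench hub at (475,460), its red grip at (501,397), the larger fixture at (405,330), the smaller one at (400,263) and the vial at (540,350). In the top picture the hub is at (558,360), the larger fixture at (415,312) and the smaller at (322,247). I'll zoom in to check these and to look for the clear beaker.

```bash
cat > h.py <<'E'
from station import manip
import cv2,numpy as np
def snap(n):
    d=manip.snapshot(n);d["R"]=cv2.Rodrigues(np.array(d["rvec"],float))[0];d["t"]=np.array(d["tvec"],float).ravel()
    d["K"]=np.array(d["camera_matrix"]);d["C"]=-d["R"].T@d["t"];d["n"]=n;return d
def ray(d,uv):
    p=cv2.undistortPoints(np.array(uv,float).reshape(-1,1,2),d["K"],np.array([d["k1"],0,0,0.]))[:,0]
    v=np.c_[p,np.ones(len(p))]@d["R"];return v
def plane(d,uv,z):
    v=ray(d,uv);return d["C"]+v*((z-d["C"][2])/v[:,2])[:,None]
def proj(d,P):
    return cv2.projectPoints(np.array(P,float).reshape(-1,1,3),d["R"],d["t"],d["K"],np.array([d["k1"],0,0,0.]))[0][:,0]
def tri(d1,u1,d2,u2):
    a=ray(d1,u1)[0];b=ray(d2,u2)[0];A=np.c_[a,-b];s=np.linalg.lstsq(A,d2["C"]-d1["C"],rcond=None)[0]
    p=d1["C"]+a*s[0];q=d2["C"]+b*s[1];return (p+q)/2,np.linalg.norm(p-q)
def pts(d):
    z=d["depth"];v,u=np.mgrid[0:384,0:512]
    p=cv2.undistortPoints(np.c_[u.ravel(),v.ravel()].astype(float).reshape(-1,1,2),d["K"],np.array([d["k1"],0,0,0.]))[:,0]
    X=np.c_[p,np.ones(len(p))]*z.reshape(-1,1);return ((X-d["t"])@d["R"]).reshape(384,512,3)
def crop(d,x,y,w,h,name,W=800):
    f=W/w;cv2.imwrite("pics/"+name,cv2.resize(d["frame"][y:y+h,x:x+w,::-1],(W,int(h*f)),interpolation=cv2.INTER_CUBIC))
E
python3 - <<'E'
from h import *
s=snap("scene");t=snap("top")
crop(s,210,150,160,120,"s1.png");crop(t,220,130,176,132,"t1.png")
np.savez("d0.npz",s=pts(s),t=pts(t),sf=s["frame"],tf=t["frame"])
E
```

```text
(no output)
```

View pics/s1.png

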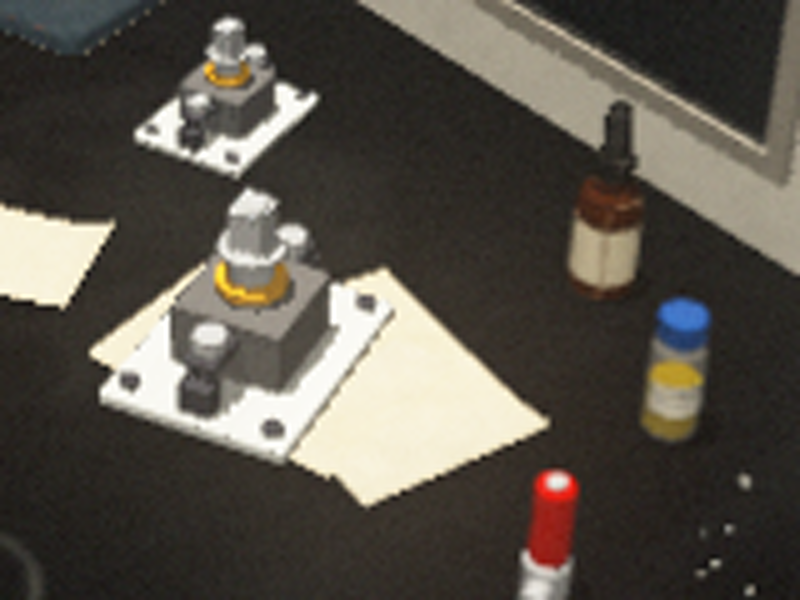

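View pics/t1.png

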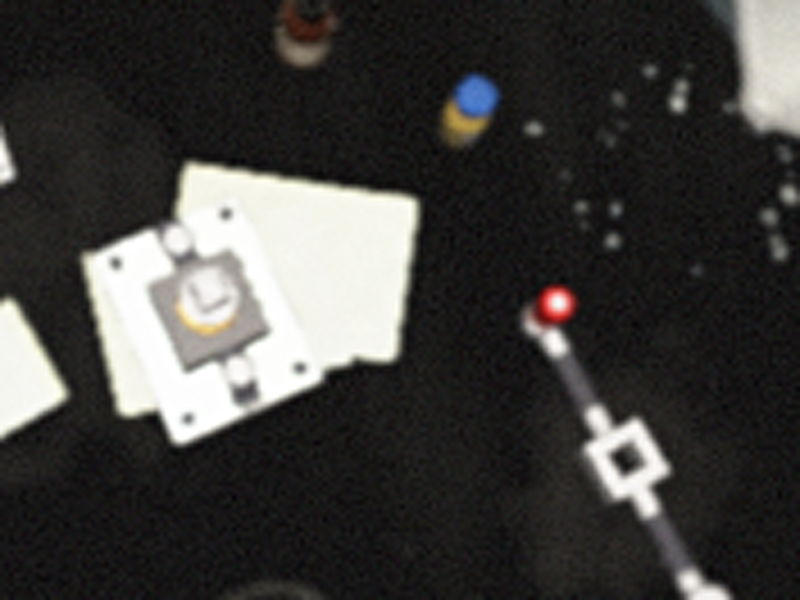

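```bash
python3 - <<'E'
from h import *
z=np.load("d0.npz");T=z["t"];S=z["s"];tf=z["tf"].astype(int);sf=z["sf"].astype(int)
# top view height map color
H=np.clip(T[:,:,2]/0.2,0,1);cv2.imwrite("pics/ht0.png",cv2.resize(cv2.applyColorMap((H*255).astype(np.uint8),cv2.COLORMAP_JET),(800,600)))
H=np.clip(S[:,:,2]/0.2,0,1);cv2.imwrite("pics/hs0.png",cv2.resize(cv2.applyColorMap((H*255).astype(np.uint8),cv2.COLORMAP_JET),(800,600)))
s=snap("scene");t=snap("top")
def sc(u,v):return (u*.64-.18,v*.64-.18)
def cS(u,v):return (210+u/5-.4,150+v/5-.4)
def cT(u,v):return (220+u/4.545-.4,130+v/4.545-.4)
for n,a,b in [("hubtop eye",sc(475,456),cT(627,458)),("griptop",cS(557,482),cT(557,301)),("taptop",cS(253,200),cT(210,291)),("vialcap",cS(686,308),cT(476,93)),("dropper",cS(621,105),cT(308,0)),
  ]:
    print(n,*[np.round(x,4) for x in tri(s,[a],t,[b])])
for n,b in[("ring",sc(439,432)),("ring2",sc(219,375)),("elbow",sc(225,305))]:print(n,plane(t,[b],0.0).round(3))
E
```

```text
hubtop eye [ 0.4876 -0.2935  0.0309] 0.0027
griptop [ 0.5765 -0.2463  0.0699] 0.0016
taptop [ 0.5758 -0.0412  0.1001] 0.0006
vialcap [ 0.7035 -0.2014  0.074 ] 0.0013
dropper [ 0.7522 -0.1008  0.1118] 0.0095
ring [[ 0.364 -0.085  0.   ]]
ring2 [[0.461 0.31  0.   ]]
elbow [[0.59  0.307 0.   ]]
```

View pics/ht0.png

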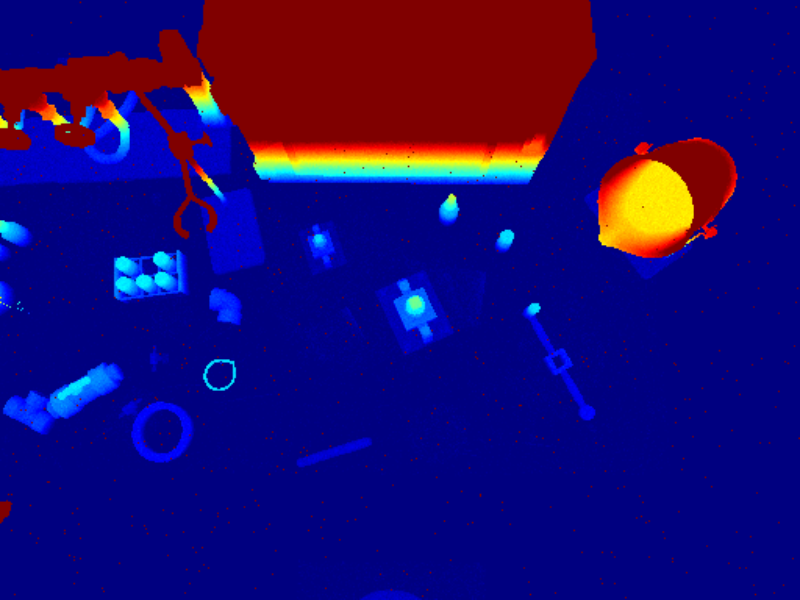

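View pics/hs0.png

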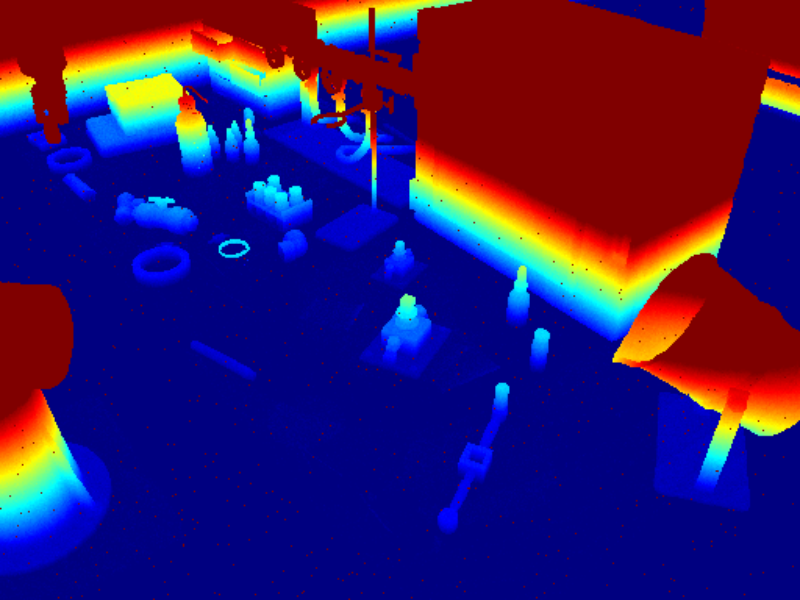

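```bash
python3 - <<'E'
from h import *
from scipy.spatial.transform import Rotation as Ro
R=Ro.from_quat([0.689,-0.161,0.16,-0.688]).as_matrix();print(R.round(3));print("yaw z",np.degrees(np.arctan2(R[1,2],R[0,2])))
s=snap("scene");t=snap("top")
crop(s,230,180,64,48,"s2.png");crop(t,240,176,52,39,"t2.png");crop(t,325,185,64,60,"t3.png",640);crop(s,270,235,70,110,"s3.png",380)
z=np.load("d0.npz");T=z["t"];
for a,b,n in[(.02,.5,'oven')]:
    m=(T[:,:,2]>.25)&(T[:,:,1]<.2)&(T[:,:,1]>-.4)&(T[:,:,0]>.5);print(np.percentile(T[m][:,0],[1,5,20]))
    m=(T[:,:,2]>.15)&(T[:,:,1]<-.3)&(T[:,:,0]>.4);print(T[m].min(0),T[m].max(0))
E
```

```text
[[ 0.897 -0.002  0.442]
 [-0.442 -0.001  0.897]
 [-0.001 -1.    -0.002]]
yaw z 63.755684370377004
[0.80208603 0.81282012 0.81719719]
[ 0.63253811 -0.56624099  0.15001503] [ 0.84859076 -0.33244189  0.29258892]
```

View pics/s2.png

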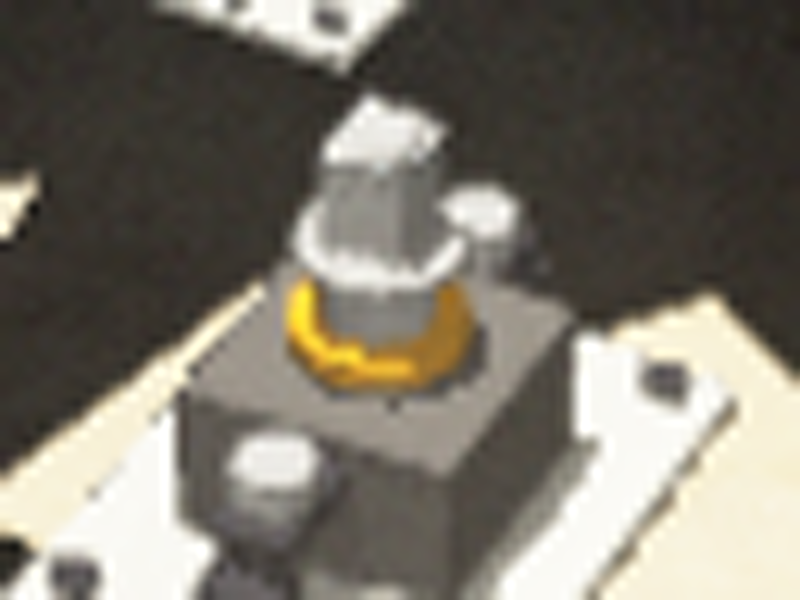

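View pics/t2.png

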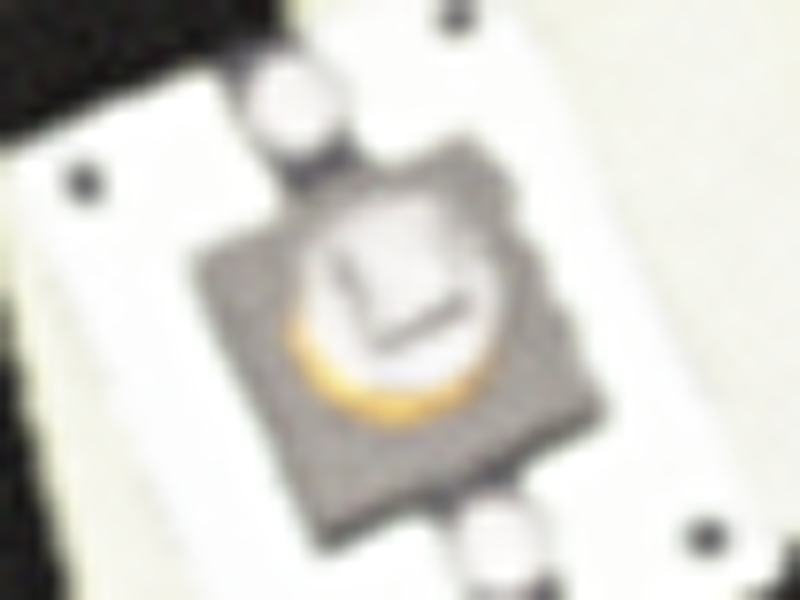

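View pics/t3.png

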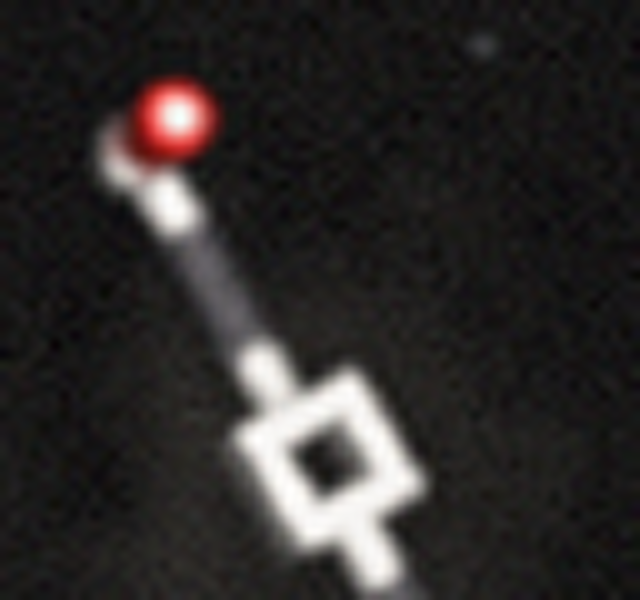

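View pics/s3.png

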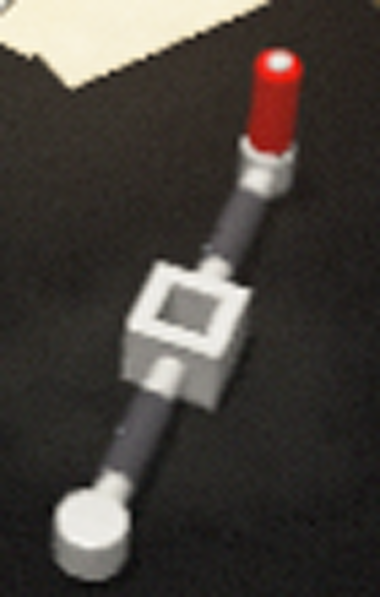

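```bash
python3 - <<'E'
from h import *
s=snap("scene");t=snap("top")
def C(d,o,sc,P):return [(o[0]+(u+.5)/sc-.5,o[1]+(v+.5)/sc-.5) for u,v in P]
def ang(p,q):return np.degrees(np.arctan2(*(q-p)[[1,0]]))
# hub
a=plane(t,C(t,(325,185),10,[(350,365),(430,487),(310,545),(238,430),(332,460),(175,117)]),.028)
b=plane(s,C(s,(270,235),5.43,[(160,262),(250,290),(218,352),(125,320),(190,307),(280,60)]),.028)
for p in(a,b):print(p[:4].mean(0).round(4),p[4].round(4),[round(ang(p[i],p[j]),1) for i,j in((0,1),(3,2),(0,3),(1,2))],[round(np.linalg.norm(p[i]-p[j])*1e3,1) for i,j in((0,1),(3,2),(0,3),(1,2))])
for d,P in((t,C(t,(325,185),10,[(177,117)])),(s,C(s,(270,235),5.43,[(280,60)]))):print("grip",plane(d,P,.0665))
p=tri(s,C(s,(270,235),5.43,[(189,307)]),t,C(t,(325,185),10,[(332,460)]));print("hub tri",p)
p=tri(s,C(s,(270,235),5.43,[(280,60)]),t,C(t,(325,185),10,[(177,117)]));print("grip tri",p)
# tap
L=plane(t,C(t,(240,176),15.38,[(340,250),(375,345),(470,300)]),.075);print("tapL",L.round(4),ang(L[0],L[1]),ang(L[1],L[2]))
B=plane(t,C(t,(240,176),15.38,[(195,250),(325,545),(605,410),(470,140)]),.044);print("boss",B.mean(0),[ang(B[i],B[(i+1)%4]) for i in range(4)])
B=plane(s,C(s,(230,180),12.5,[(185,385),(440,470),(570,330)]),.044);print("boss s",(B[0]+B[2])/2,[ang(B[i],B[(i+1)%4]) for i in range(2)])
# tap top face
B=plane(s,C(s,(230,180),12.5,[(327,155),(405,170),(440,130),(370,100)]),.095);print("taptop s",B.mean(0),[ang(B[i],B[(i+1)%4]) for i in range(4)])
p=tri(s,C(s,(230,180),12.5,[(384,133)]),t,C(t,(240,176),15.38,[(412,255)]));print("tap tri",p)
# depth points near tap
for d in(s,t):
    P=pts(d);m=(np.hypot(P[:,:,0]-.576,P[:,:,1]+.041)<.03)&(P[:,:,2]>.085);print(d["n"],np.median(P[m],0),P[m][:,:].mean(0),m.sum(), np.percentile(P[m][:,2],90))
    m=(np.hypot(P[:,:,0]-.487,P[:,:,1]+.293)<.03)&(P[:,:,2]>.02);print("hub",P[m].mean(0),m.sum(),np.median(P[m][:,2]))
    m=(np.hypot(P[:,:,0]-.576,P[:,:,1]+.246)<.02)&(P[:,:,2]>.06);print("grip",P[m].mean(0),m.sum(),np.median(P[m][:,2]))
E
```

```text
[ 0.4896 -0.2956  0.028 ] [ 0.4886 -0.2956  0.028 ] [np.float64(-148.5), np.float64(-149.5), np.float64(119.7), np.float64(115.3)] [np.float64(39.4), np.float64(36.5), np.float64(36.6), np.float64(37.4)]
[ 0.4904 -0.2901  0.028 ] [ 0.4905 -0.2911  0.028 ] [np.float64(-61.8), np.float64(-63.4), np.float64(-155.6), np.float64(-154.2)] [np.float64(35.4), np.float64(36.2), np.float64(32.7), np.float64(33.7)]
grip [[ 0.57673797 -0.24780155  0.0665    ]]
grip [[ 0.57968949 -0.24295472  0.0665    ]]
hub tri (array([ 0.48759368, -0.29401813,  0.03266612]), np.float64(0.0012514174277144558))
grip tri (array([ 0.57562971, -0.2466235 ,  0.0714146 ]), np.float64(0.00027316648455354234))
tapL [[ 0.5857 -0.0305  0.075 ]
 [ 0.5689 -0.0366  0.075 ]
 [ 0.577  -0.053   0.075 ]] -159.9082933392072 -63.881870112091526
boss [ 0.57677691 -0.0413457   0.044     ] [np.float64(-156.1629735995549), np.float64(-63.62680815354471), np.float64(26.056685978149382), np.float64(112.66091520740467)]
boss s [ 0.57725195 -0.03970564  0.044     ] [np.float64(-66.14035377349035), np.float64(20.903248639897384)]
taptop s [ 0.57837383 -0.03928044  0.095     ] [np.float64(-56.073993558526304), np.float64(24.11383459414344), np.float64(105.22214203663054), np.float64(-152.81939367767035)]
tap tri (array([ 0.57845299, -0.0414889 ,  0.09797669]), np.float64(0.0036292667599915323))
scene [ 0.57384779 -0.04298151  0.09400654] [ 0.57579026 -0.04226306  0.09369168] 64 0.09829702311105959
hub [ 0.48610345 -0.29321626  0.02681282] 271 0.027839786171126056
grip [ 0.57460337 -0.24814237  0.06521593] 58 0.06627311220732157
top [ 0.57741638 -0.03908943  0.09556269] [ 0.57750975 -0.03994557  0.0952527 ] 52 0.09836854146783501
hub [ 0.48747999 -0.29449474  0.02748469] 146 0.028223791448275772
grip [ 0.5757466  -0.24653393  0.06668825] 37 0.06643752291520735
```

I picked from these candidates, with scene pixels:
- **Wrench:** (475,460), the only one in view.
- **Tap and fixture:** the large one at (405,325) is the right one. The small one at (400,263) is a decoy.
- **Beaker:** the white rim at (233,248). The circle at (306,420) is flat, so it's a stain.
- **Elbow:** (292,247), which isn't the valve at (155,213).
- **Vial:** (540,350), with the blue cap. The brown dropper at (518,300) is not it.

The close crops confirm the large tap and the wrench.

```bash
cat >> h.py <<'E'
from scipy.spatial.transform import Rotation as Ro
def go(p,yaw,n=1):
    """shift (tool cm) and turn to target TCP p, tool z yaw (deg), tool down"""
    s=manip.sense();R=Ro.from_quat(s["tool_rot"]).as_matrix()
    c,sn=np.cos(np.radians(yaw)),np.sin(np.radians(yaw))
    z=np.array([c,sn,0]);y=np.array([0,0,-1.]);x=np.cross(y,z);G=np.c_[x,y,z]
    print("t %.2f tcp %s q %s gap %.3f F %s"%(s["t"],np.round(s["tcp_pos"],4),np.round(s["q"],2),s["finger_gap"],np.round(s["force"],1)))
    print("shift cm",(R.T@(np.array(p)-s["tcp_pos"])*100).round(2),"turn",Ro.from_matrix(R.T@G).as_rotvec().round(3))
E
python3 -c "
from h import *
go([.488,-.294,.15],-62)"
```

```text
t 0.50 tcp [0.2767 0.5603 0.2242] q [ 0.93  0.53  1.43 -0.    1.18 -0.18] gap 0.999 F [-0.5  0.3 -0.2]
shift cm [ 56.78   7.42 -67.24] turn [0.    2.194 0.   ]
```

```bash
python3 -m handwheel '[1.5,0,-1.8,0,0.08,0,6, 4,0,-4.7,0,0.19,0,6, 6.5,0,-7.7,0,0.3,0,6, 9,0,-10.7,0,0.41,0,6, 11.5,0,-13.6,0,0.52,0,6, 14,0,-16.6,0,0.63,0,6, 16.5,0,-19.5,0,0.74,0,6, 19,0,-22.5,0,0.85,0,6, 21.5,0,-25.5,0,0.96,0,6, 24,0,-28.4,0,1.07,0,6]'; python3 -c "
from h import *
go([.488,-.294,.15],-62)"
```

```text
t: 1.33
tcp_pos: [0.3663, 0.1977, 0.2245]
tool_rot: [-0.509, 0.49, -0.491, 0.509]
force: [0.2, -1.0, 0.4]
finger_gap: 0.704
t 1.33 tcp [0.3663 0.1977 0.2245] q [ 0.23  0.25  1.93 -0.    0.97  0.19] gap 0.704 F [ 0.2 -1.   0.4]
shift cm [49.59  7.46 10.34] turn [-1.000e-03  1.119e+00 -1.000e-03]
```

```bash
python3 -m handwheel '[3,0,0.6,0,0.1,0,6, 6.5,0,1.4,0,0.2,0,6, 10,0,2.1,0,0.31,0,6, 13.5,0,2.8,0,0.42,0,6, 17,0,3.5,0,0.53,0,6, 20.5,0.5,4.3,0,0.64,0,6, 24,1,5,0,0.75,0,6, 27.5,1.5,5.7,0,0.86,0,6, 31,2,6.5,0,0.97,0,6, 34.5,2.5,7.2,0,1.08,0,6]'; python3 -c "
from h import *
go([.488,-.294,.15],-62)"
```

```text
t: 2.17
tcp_pos: [0.453, -0.1443, 0.1993]
tool_rot: [0.184, -0.683, 0.683, -0.184]
force: [1.1, -0.5, 0.4]
finger_gap: 0.705
t 2.17 tcp [ 0.453  -0.1443  0.1993] q [-0.54  0.36  1.83  0.    0.95  0.5 ] gap 0.705 F [ 1.1 -0.5  0.4]
shift cm [ 4.5   4.94 14.7 ] turn [-0.001  0.038 -0.001]
```

```bash
python3 -m handwheel '[1.5,1,3,0,0.02,0,6, 3,2.5,7,0,0.03,0,6, 4,4,11,0,0.038,0,6, 4.5,4.9,14,0,0.038,0,6, 4.5,4.9,14.7,0,0.038,0,6, 4.5,4.9,14.7,0,0.038,0,6]'; python3 - <<'E'
from h import *
go([.489,-.2935,.022],-62)
s=snap("scene");t=snap("top");crop(s,240,190,140,160,"s4.png",525);crop(t,300,170,100,100,"t4.png",600)
E
```

```text
t: 2.67
tcp_pos: [0.4893, -0.2946, 0.1495]
tool_rot: [0.172, -0.685, 0.686, -0.172]
force: [-0.3, 0.6, 0.1]
finger_gap: 0.703
t 2.67 tcp [ 0.4893 -0.2946  0.1495] q [-0.74  0.55  1.64 -0.    0.95  0.34] gap 0.703 F [-0.3  0.6  0.1]
shift cm [-0.02 12.75 -0.13] turn [-0.001  0.003 -0.   ]
```

View pics/s4.png

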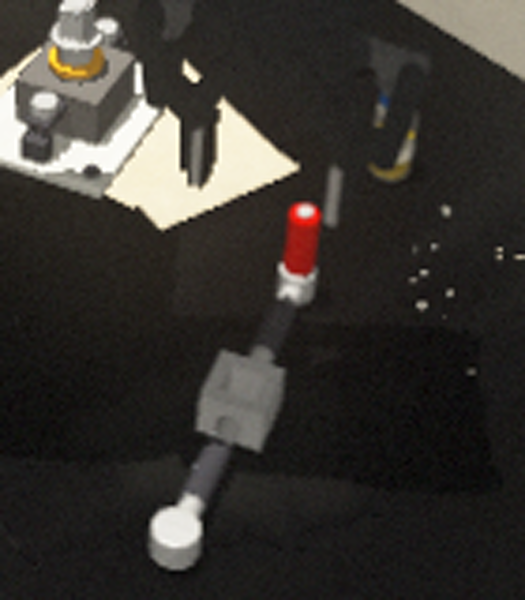

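View pics/t4.png

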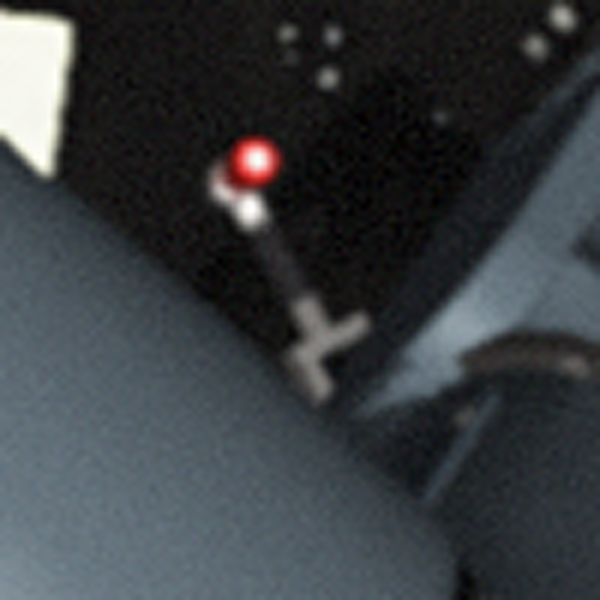

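The scene crop shows the two fingertips at (197,180) and (332,222), hanging either side of the hub at (240,400). The view down to the hub is clear. The top view is mostly blocked by the arm. I'll descend.

```bash
python3 -m handwheel '[0,2.5,-0.1,0,0,0,6, 0,5.5,-0.1,0,0,0,6, 0,8.5,-0.1,0,0,0,6, 0,10.5,-0.1,0,0,0,6, 0,11.8,-0.1,0,0,0,6, 0,12.5,-0.1,0,0,0,6, 0,12.7,-0.1,0,0,0,6, 0,12.7,-0.1,0,0,0,6]'; python3 - <<'E'
from h import *
go([.489,-.2935,.022],-62)
s=snap("scene");crop(s,270,235,80,110,"s5.png",436)
E
```

```text
t: 3.43
tcp_pos: [0.488, -0.2898, 0.0237]
tool_rot: [-0.174, 0.686, -0.685, 0.174]
force: [-0.3, 0.3, -0.3]
finger_gap: 0.704
t 3.43 tcp [ 0.488  -0.2898  0.0237] q [-0.73  0.75  1.72  0.    0.68  0.34] gap 0.704 F [-0.3  0.3 -0.3]
shift cm [0.09 0.17 0.37] turn [0.    0.007 0.   ]
```

View pics/s5.png

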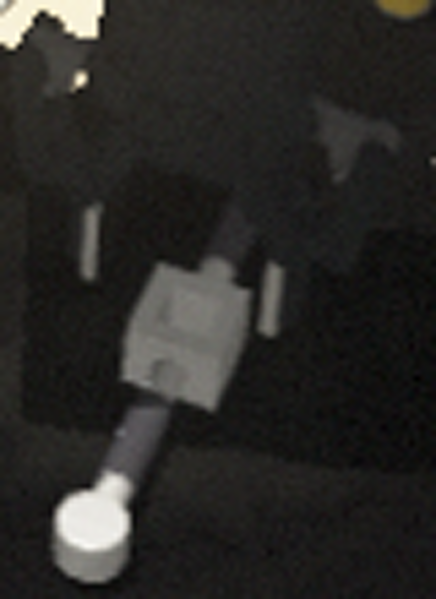

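```bash
python3 -m handwheel '[0,0,0,0,0,0,6, 0,0,0,0,0,0,6]'; python3 - <<'E'
from h import *
go([.489,-.2935,.022],-62)
E
```

```text
t: 3.65
tcp_pos: [0.4887, -0.2912, 0.0244]
tool_rot: [0.173, -0.685, 0.686, -0.174]
force: [0.7, -0.6, -0.5]
finger_gap: 0.706
t 3.65 tcp [ 0.4887 -0.2912  0.0244] q [-0.73  0.75  1.71  0.    0.68  0.34] gap 0.706 F [ 0.7 -0.6 -0.5]
shift cm [0.08 0.24 0.22] turn [-0.002  0.006 -0.001]
```

```bash
python3 -m handwheel '[0.1,0.1,0.2,0,0,0,6, 0.1,0.2,0.2,0,0,0,6, 0.1,0.2,0.2,0,0,0,3, 0.1,0.2,0.2,0,0,0,3, 0.1,0.2,0.2,0,0,0,3, 0.1,0.2,0.2,0,0,0,3, 0.1,0.2,0.2,0,0,0,3, 0.1,0.2,0.2,0,0,0,3]' 60; python3 - <<'E'
from h import *
go([.489,-.2935,.022],-62)
s=snap("scene");crop(s,270,235,80,110,"s6.png",436)
E
```

```text
t: 4.32
tcp_pos: [0.488, -0.293, 0.0212]
tool_rot: [-0.173, 0.686, -0.686, 0.173]
force: [0.1, -0.2, 0.1]
finger_gap: 0.349
t 4.32 tcp [ 0.488  -0.293   0.0212] q [-0.74  0.76  1.71  0.    0.67  0.34] gap 0.349 F [ 0.1 -0.2  0.1]
shift cm [-0.06 -0.08  0.09] turn [0.    0.006 0.   ]
```

View pics/s6.png

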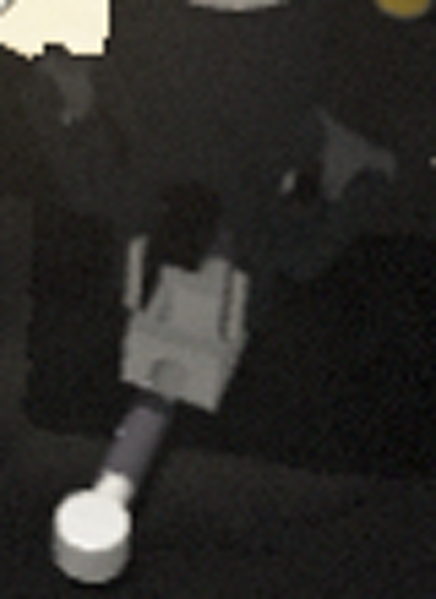

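```bash
python3 - <<'E'
from h import *
s=snap("scene");st=manip.sense();R=Ro.from_quat(st["tool_rot"]).as_matrix();p=np.array(st["tcp_pos"])
im=cv2.resize(s["frame"][235:345,270:350,::-1],None,fx=7,fy=7,interpolation=cv2.INTER_CUBIC)
im=cv2.convertScaleAbs(im,alpha=2,beta=0)
for g,c in((.0149,(0,0,255)),(.018,(0,255,0))):
  for sg in(-1,1):
    q=[p+R@np.array([x,y,sg*g]) for x,y in((-.011,.017),(.011,.017),(.011,-.015),(-.011,-.015))]
    u=(proj(s,q)-[270,235]+.5)*7-.5
    cv2.polylines(im,[u.astype(int)],True,c,1)
cv2.imwrite("pics/s7.png",im)
P=pts(s);m=(np.hypot(P[:,:,0]-.489,P[:,:,1]+.2935)<.022)&(P[:,:,2]>.005);print(np.histogram(P[m][:,2],bins=np.arange(0,.1,.005)))
E
```

```text
(array([  0,  25,  30,  38,  47, 131,  23,  18,  14,  14,  16,  14,  14,
        19,  10,   7,   8,   6,   4]), array([0.   , 0.005, 0.01 , 0.015, 0.02 , 0.025, 0.03 , 0.035, 0.04 ,
       0.045, 0.05 , 0.055, 0.06 , 0.065, 0.07 , 0.075, 0.08 , 0.085,
       0.09 , 0.095]))
```

View pics/s7.png

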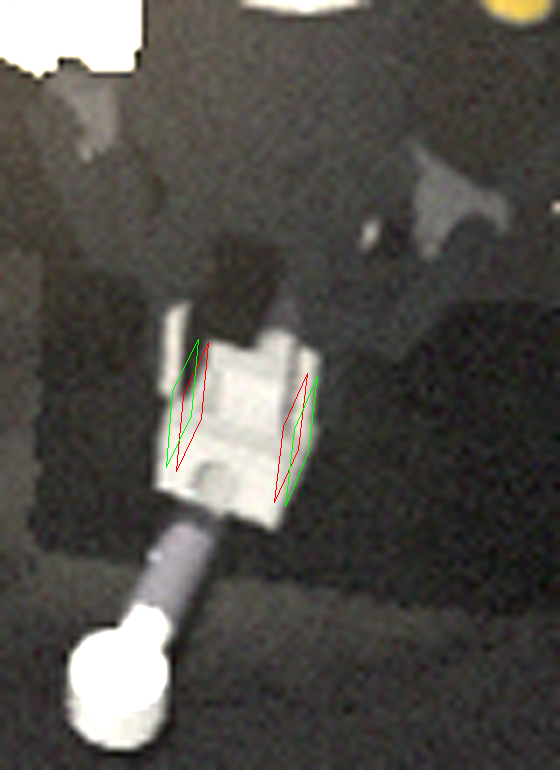

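```bash
python3 -m handwheel '[0,0,0,0,0,0,2, 0,0,0,0,0,0,2, 0,0,0,0,0,0,2]' 60
```

```text
t: 4.67
tcp_pos: [0.4881, -0.2931, 0.0212]
tool_rot: [-0.173, 0.686, -0.686, 0.173]
force: [0.4, 0.2, -0.6]
finger_gap: 0.232
```

```bash
python3 - <<'E'
from h import *
s=snap("scene");P=pts(s)
im=cv2.resize(s["frame"][225:325,270:350,::-1],None,fx=7.5,fy=6,interpolation=cv2.INTER_CUBIC)
im=cv2.resize(s["frame"][235:320,270:350,::-1],None,fx=7,fy=7,interpolation=cv2.INTER_CUBIC)
im=cv2.convertScaleAbs(im,alpha=2.5,beta=0);cv2.imwrite("pics/s8.png",im)
z=P[235:320,270:350];h=np.clip(z[:,:,2]/.12,0,1)
cv2.imwrite("pics/s8h.png",cv2.resize(cv2.applyColorMap((h*255).astype(np.uint8),cv2.COLORMAP_JET),None,fx=7,fy=7,interpolation=cv2.INTER_NEAREST))
E
```

```text
(no output)
```

View pics/s8.png

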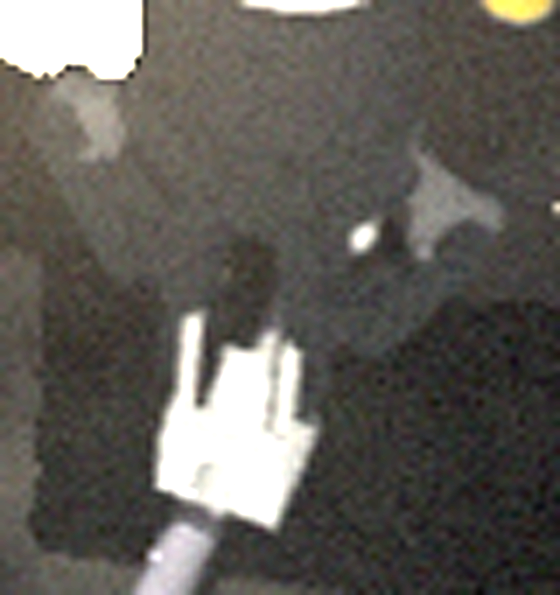

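View pics/s8h.png

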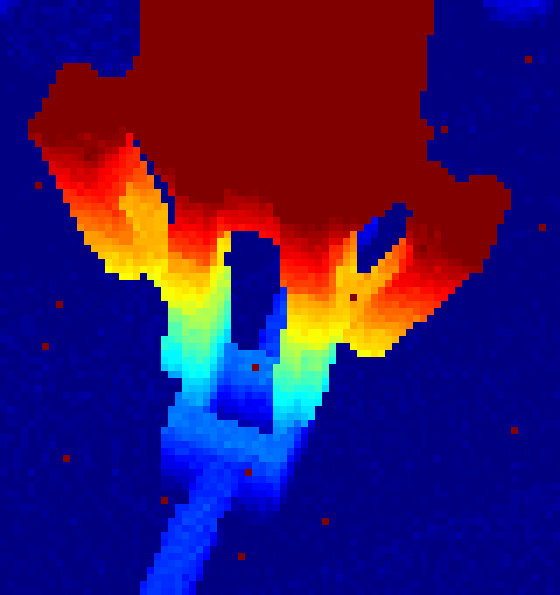

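```bash
python3 - <<'E'
from h import *
s=snap("scene");P=pts(s);st=manip.sense();R=Ro.from_quat(st["tool_rot"]).as_matrix();p=np.array(st["tcp_pos"])
L=(P-p)@R*1e3
for y in range(285,300):
  print(y,[tuple(L[y,x].round(0).astype(int)) for x in (294,296,298,300,302,308,310,312,314,316)])
E
```

```text
285 [(np.int64(4), np.int64(-23), np.int64(-22)), (np.int64(10), np.int64(-31), np.int64(-16)), (np.int64(13), np.int64(-36), np.int64(-11)), (np.int64(1), np.int64(-24), np.int64(-10)), (np.int64(-16), np.int64(-7), np.int64(-11)), (np.int64(-30), np.int64(2), np.int64(-2)), (np.int64(10), np.int64(-43), np.int64(12)), (np.int64(10), np.int64(-44), np.int64(16)), (np.int64(5), np.int64(-41), np.int64(19)), (np.int64(5), np.int64(-42), np.int64(23))]
286 [(np.int64(3), np.int64(-19), np.int64(-22)), (np.int64(10), np.int64(-28), np.int64(-16)), (np.int64(10), np.int64(-30), np.int64(-11)), (np.int64(4), np.int64(-24), np.int64(-9)), (np.int64(-13), np.int64(-8), np.int64(-10)), (np.int64(-18), np.int64(-8), np.int64(2)), (np.int64(11), np.int64(-41), np.int64(13)), (np.int64(12), np.int64(-43), np.int64(17)), (np.int64(5), np.int64(-38), np.int64(19)), (np.int64(1), np.int64(-35), np.int64(22))]
287 [(np.int64(6), np.int64(-19), np.int64(-21)), (np.int64(9), np.int64(-24), np.int64(-16)), (np.int64(8), np.int64(-25), np.int64(-12)), (np.int64(1), np.int64(-19), np.int64(-10)), (np.in
[... 4956 characters left out ...]
64(15), np.int64(-5), np.int64(0)), (np.int64(12), np.int64(-8), np.int64(12)), (np.int64(11), np.int64(-8), np.int64(15)), (np.int64(0), np.int64(3), np.int64(17)), (np.int64(-18), np.int64(21), np.int64(17)), (np.int64(-18), np.int64(20), np.int64(21))]
299 [(np.int64(17), np.int64(2), np.int64(-15)), (np.int64(14), np.int64(4), np.int64(-12)), (np.int64(17), np.int64(-1), np.int64(-7)), (np.int64(16), np.int64(-2), np.int64(-3)), (np.int64(15), np.int64(-3), np.int64(0)), (np.int64(14), np.int64(-7), np.int64(12)), (np.int64(12), np.int64(-6), np.int64(16)), (np.int64(-3), np.int64(9), np.int64(16)), (np.int64(-16), np.int64(22), np.int64(17)), (np.int64(-16), np.int64(20), np.int64(22))]
```

The gap went past 36 mm with no resistance, so the pads closed above the hub. I'll open, rise and measure the fingertips.

```bash
python3 -m handwheel '[0,-0.5,0,0,0,0,2, 0,-2,0,0,0,0,2, 0,-5,0,0,0,0,4, 0,-5,0,0,0,0,6, 0,-5,0,0,0,0,6, 0,-5,0,0,0,0,6]' 60;  cat > f.py <<'E'
from h import *
s=snap("scene");P=pts(s);st=manip.sense();R=Ro.from_quat(st["tool_rot"]).as_matrix();p=np.array(st["tcp_pos"]);print(p,st["finger_gap"])
L=(P-p)@R*1e3
for sg in(-1,1):
  for lo,hi in((8,16),(16,24),(24,32),(32,40),(40,50)):
    m=(np.abs(L[:,:,0])<14)&(sg*L[:,:,2]>lo)&(sg*L[:,:,2]<hi)&(P[:,:,2]>.035);print(sg,lo,hi,m.sum(),"ymax",np.percentile(L[m][:,1],[50,95,99]).round(1) if m.sum()>5 else None)
crop(s,250,200,110,140,"f%d.png"%int(st["t"]*100),471)
E
python3 f.py; ls pics
```

```text
t: 5.27
tcp_pos: [0.488, -0.293, 0.0714]
tool_rot: [0.173, -0.686, 0.686, -0.173]
force: [0.9, -0.1, -0.4]
finger_gap: 0.702
[ 0.48762783 -0.2926561   0.07086544] 0.7043732680924022
-1 8 16 33 ymax [-90.6 -80.9 -79.9]
-1 16 24 19 ymax [-111.6  -90.6  -79.8]
-1 24 32 134 ymax [-51.4 -21.1 -17.2]
-1 32 40 138 ymax [-67.4 -20.2 -17.8]
-1 40 50 121 ymax [-67.3 -33.3 -24.9]
1 8 16 58 ymax [-340.  -82.  -80.]
1 16 24 70 ymax [-332.4 -106.1  -98.9]
1 24 32 183 ymax [-120.6  -43.4  -22.1]
1 32 40 444 ymax [-135.1  -31.   -21.1]
1 40 50 139 ymax [-67.  -30.9 -24.3]
f531.png
hs0.png
ht0.png
s1.png
s2.png
s3.png
s4.png
s5.png
s6.png
s7.png
s8.png
s8h.png
scene0.png
t1.png
t2.png
t3.png
t4.png
top0.png
```

View pics/f531.png

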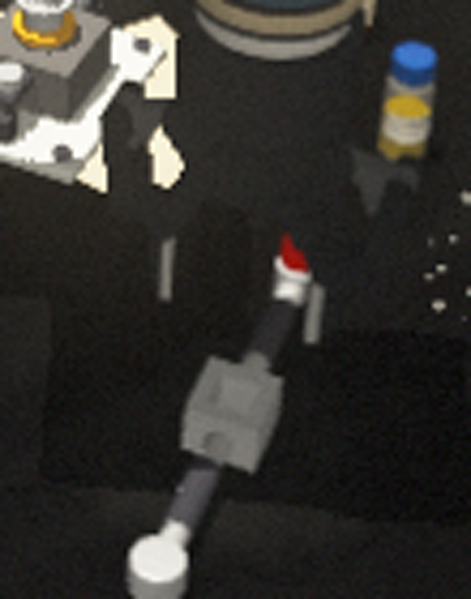

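```bash
python3 - <<'E'
from h import *
s=snap("scene");P=pts(s);st=manip.sense();R=Ro.from_quat(st["tool_rot"]).as_matrix();p=np.array(st["tcp_pos"])
L=(P-p)@R*1e3
m=(np.abs(L[:,:,0])<25)&(np.abs(L[:,:,2])<60)&(L[:,:,1]<-14)&(L[:,:,1]>-60)
for y0 in range(-60,-14,5):
  mm=m&(L[:,:,1]>=y0)&(L[:,:,1]<y0+5)
  for sg in(-1,1):
    q=L[mm&(sg*L[:,:,2]>0)]
    if len(q)>3:print(y0,sg,len(q),"x",np.percentile(q[:,0],[3,97]).round(1),"z",np.percentile(q[:,2],[3,97]).round(1))
E
```

```text
-60 -1 26 x [ 6.  13.8] z [-56.2 -30.9]
-60 1 20 x [ 5.3 12.1] z [33.  55.9]
-55 -1 16 x [-6.9 12.3] z [-45.5 -29.6]
-55 1 8 x [ 6.1 11.9] z [30.9 43.4]
-50 -1 17 x [-7.9 10.8] z [-39.2 -29.4]
-50 1 12 x [5.1 9.4] z [31.6 42.6]
-45 -1 18 x [-5.8 11.1] z [-42.4 -29.2]
-45 1 14 x [ 0.2 11.5] z [31.2 42.4]
-40 -1 19 x [-9.7 11.4] z [-42.3 -29.4]
-40 1 16 x [-3.1 10.2] z [30.8 42.6]
-35 -1 17 x [-8.4 12. ] z [-41. -29.]
-35 1 17 x [ 4.4 11.6] z [32.  42.5]
-30 -1 17 x [-9.7 11.7] z [-41.8 -29.7]
-30 1 18 x [-4.9 10.8] z [31.5 42.8]
-25 -1 17 x [-7.6 11.2] z [-40.2 -29.5]
-25 1 9 x [ 6.5 12.3] z [30.9 40.6]
-20 -1 9 x [-8.3 10.4] z [-39.9 -29.3]
-20 1 7 x [ 3.7 10.7] z [29.1 38. ]
```

The TCP frame is off by about 24 mm along the fingers. The fingertips sit about 16 mm behind the reported TCP at 6 cm opening and about 8 mm behind at 2 cm, and the gripper body is at −80 instead of −56. Sideways it agrees. I'll correct heights for this and descend again.

```bash
python3 -c "
from h import *
go([.489,-.2935,.001],-62)"; python3 -m handwheel '[-0.1,2,0.1,0,0,0,6, -0.1,4.5,0.1,0,0,0,6, -0.1,6,0.1,0,0,0,6, -0.1,7,0.1,0,0,0,6, -0.1,7.4,0.1,0,0,0,6, -0.1,7.4,0.1,0,0,0,6]'; python3 f.py
```

```text
t 5.37 tcp [ 0.4875 -0.2925  0.0705] q [-0.74  0.67  1.7  -0.    0.78  0.34] gap 0.700 F [-0.1 -0.9 -0.4]
shift cm [-0.09  6.95  0.17] turn [0.002 0.006 0.001]
t: 5.87
tcp_pos: [0.4887, -0.2929, -0.0041]
tool_rot: [-0.174, 0.686, -0.685, 0.173]
force: [0.1, -0.4, -0.1]
finger_gap: 0.7
[ 0.48927355 -0.29334798 -0.00323047] 0.7016635161758639
-1 8 16 22 ymax [-88.1 -81.6 -81.1]
-1 16 24 12 ymax [-107.1  -91.6  -90.6]
-1 24 32 64 ymax [-100.2  -41.5  -39.6]
-1 32 40 110 ymax [-82.4 -41.9 -38.6]
-1 40 50 104 ymax [-67.4 -53.5 -42.6]
1 8 16 41 ymax [-337.2  -83.3  -80.4]
1 16 24 62 ymax [-331.6 -101.8  -91.3]
1 24 32 178 ymax [-116.7  -56.8  -42.1]
1 32 40 338 ymax [-147.2  -55.2  -40.9]
1 40 50 111 ymax [-69.3 -47.5 -40.7]
```

Now close on the hub.

```bash
python3 -m handwheel '[0,0,0,0,0,0,5, 0,0,0,0,0,0,4, 0,0,0,0,0,0,3, 0,0,0,0,0,0,2, 0,0,0,0,0,0,2, 0,0,0,0,0,0,2, 0,0,0,0,0,0,2]' 60; python3 f.py; ls -t pics|head -1
```

```text
t: 6.5
tcp_pos: [0.4897, -0.2935, -0.0016]
tool_rot: [0.173, -0.685, 0.686, -0.173]
force: [-0.0, 1.6, 5.4]
finger_gap: 0.411
[ 0.48974696 -0.29353505 -0.00161456] 0.40478138261607977
-1 8 16 18 ymax [-88.8 -77.9 -74. ]
-1 16 24 74 ymax [-50.5 -39.4 -37.2]
-1 24 32 76 ymax [-99.3 -42.1 -37.4]
-1 32 40 94 ymax [-69.6 -54.6 -50.9]
-1 40 50 172 ymax [-82.6 -61.9 -56.3]
1 8 16 35 ymax [-338.5  -86.4  -82.5]
1 16 24 118 ymax [-103.8  -42.   -38.9]
1 24 32 211 ymax [-111.6  -49.7  -39.9]
1 32 40 299 ymax [-167.1  -61.7  -54.3]
1 40 50 130 ymax [-94.4 -59.4 -55.2]
f655.png
```

```bash
python3 -m handwheel '[0,-1,0,0,0,0,2, 0,-3,0,0,0,0,2, 0,-6,0,0,0,0,2, 0,-9,0,0,0,0,2, 0,-12,0,0,0,0,2, 0,-14,0,0,0,0,2, 0,-15,0,0,0,0,2, 0,-15,0,0,0,0,2]' 70; python3 - <<'E'
from h import *
go([.577,-.041,.15],-64.5)
s=snap("scene");crop(s,240,140,150,150,"s9.png",600)
E
```

```text
t: 7.22
tcp_pos: [0.4905, -0.2944, 0.1497]
tool_rot: [0.172, -0.684, 0.687, -0.174]
force: [0.4, -0.0, -4.0]
finger_gap: 0.409
t 7.22 tcp [ 0.4905 -0.2944  0.1497] q [-0.74  0.55  1.64 -0.    0.94  0.34] gap 0.409 F [ 0.4 -0.  -4. ]
shift cm [-19.65  -0.09 -18.19] turn [-0.005  0.05  -0.002]
```

View pics/s9.png

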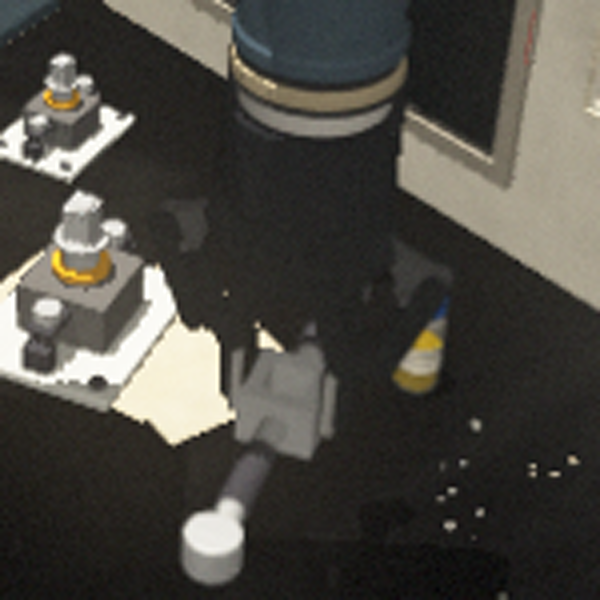

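```bash
python3 -m handwheel '[-1.5,0,-1.4,0,0,0,2, -4,0,-3.7,0,0.01,0,2, -6.5,0,-6,0,0.02,0,2, -9,0,-8.3,0,0.03,0,2, -11.5,0,-10.6,0,0.04,0,2, -14,0,-13,0,0.05,0,2, -16.5,0,-15.3,0,0.05,0,2, -18.5,0,-17.1,0,0.05,0,2, -19.6,1,-18.2,0,0.05,0,2, -19.6,2,-18.2,0,0.05,0,2]'; python3 -m handwheel '[0,0,0,0,0,0,2, 0,0,0,0,0,0,2]';python3 - <<'E'
from h import *
go([.577,-.041,.13],-64.5)
s=snap("scene");crop(s,200,120,120,120,"s10.png",600);t=snap("top");crop(t,220,140,100,100,"t10.png",600)
E
```

```text
t: 8.1
tcp_pos: [0.5752, -0.0364, 0.1251]
tool_rot: [-0.158, 0.69, -0.689, 0.157]
force: [-0.2, -0.0, -3.8]
finger_gap: 0.405
t: 8.27
tcp_pos: [0.5737, -0.0403, 0.1249]
tool_rot: [-0.158, 0.69, -0.689, 0.154]
force: [0.4, -0.5, -3.8]
finger_gap: 0.404
t 8.27 tcp [ 0.5737 -0.0403  0.1249] q [-0.26  0.59  1.65 -0.    0.91  0.86] gap 0.404 F [ 0.4 -0.5 -3.8]
shift cm [-0.27 -0.51  0.21] turn [ 0.003 -0.     0.004]
```

View pics/s10.png

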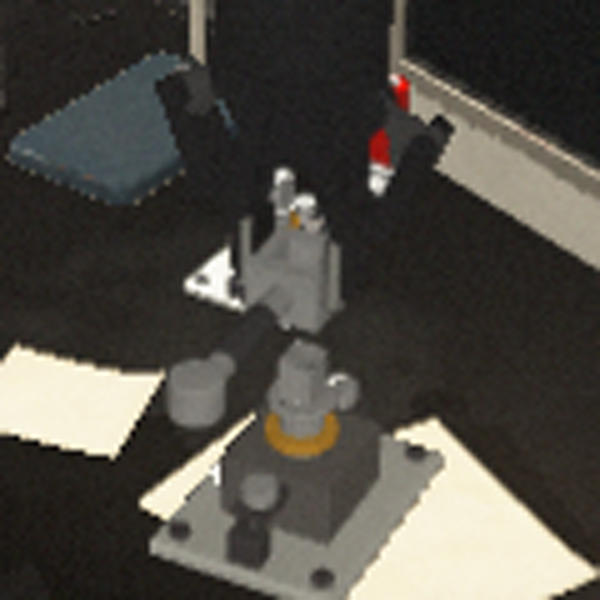

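View pics/t10.png

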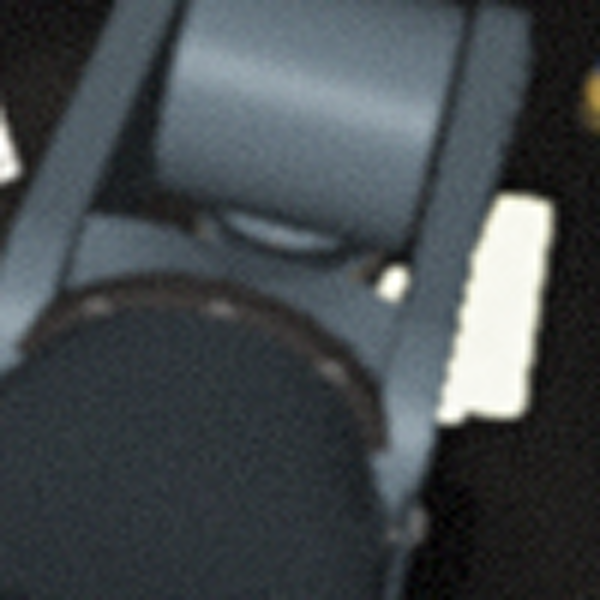

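```bash
python3 -m handwheel '[-0.27,0.5,0.2,0,0,0,2, -0.27,1,0.2,0,0,0,2, -0.27,1.5,0.2,0,0,0,2, -0.27,1.8,0.2,0,0,0,2, -0.27,1.8,0.2,0,0,0,2, -0.27,1.8,0.2,0,0,0,2]'; cat > m.py <<'E'
from h import *
a=[];Y=[]
for i in range(4):
    s=snap("scene");st=manip.sense();a.append(st["tcp_pos"]);R=Ro.from_quat(st["tool_rot"]).as_matrix();Y.append(np.degrees(np.arctan2(R[1,2],R[0,2])))
print(np.round(a,4),np.mean(a,0).round(4),np.round(Y,1))
im=cv2.resize(s["frame"][160:240,215:295,::-1],None,fx=7.5,fy=7.5,interpolation=cv2.INTER_CUBIC);im=cv2.convertScaleAbs(im,alpha=1.6)
cv2.imwrite("pics/m%d.png"%int(st["t"]*100),im);print("m%d.png"%int(st["t"]*100))
E
python3 m.py
```

```text
t: 8.87
tcp_pos: [0.5785, -0.0409, 0.1089]
tool_rot: [-0.156, 0.69, -0.69, 0.156]
force: [0.3, 0.3, -3.7]
finger_gap: 0.411
[[ 0.5787 -0.0409  0.1091]
 [ 0.5789 -0.0409  0.1093]
 [ 0.579  -0.0409  0.1094]
 [ 0.579  -0.0409  0.1095]] [ 0.5789 -0.0409  0.1093] [-64.5 -64.5 -64.5 -64.5]
m906.png
```

View pics/m906.png

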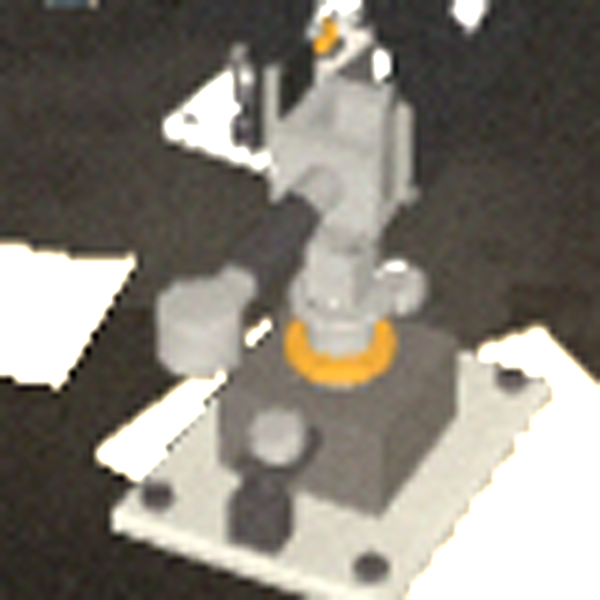

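```bash
python3 - <<'E'
from h import *
s=snap("scene")
px=lambda P:[(215+(u+.5)/7.5-.5,160+(v+.5)/7.5-.5) for u,v in P]
st=manip.sense();p=np.array(st["tcp_pos"]);R=Ro.from_quat(st["tool_rot"]).as_matrix()
def corners(c,h,z,yaw):
    a=np.radians(yaw);e=np.array([np.cos(a),np.sin(a)]);f=np.array([-e[1],e[0]])
    return [np.r_[c+h*(i*e+j*f),z] for i,j in((-1,1),(-1,-1),(1,-1),(1,1))]
def show(n,P):print(n,((proj(s,P)-[215,160]+.5)*7.5-.5).round(0).tolist())
zb=p[2]+.0016
show("hub bot",corners(p[:2],.018,zb,25.5));show("hub top",corners(p[:2],.018,zb+.028,25.5))
show("tap sq z.093",corners(np.array([.577,-.041]),.009,.093,25.5));show("boss",corners(np.array([.577,-.041]),.029,.044,25.5))
show("grip-less boss end",[np.r_[p[:2]-.1*np.array([np.cos(.445),np.sin(.445)]),zb+.014]])
P=pts(s);L=(P-p)@R*1e3
# hub near face (tool x ~ +18): bar side;  +z side
m=(np.abs(L[:,:,2])<17)&(L[:,:,1]>-28)&(L[:,:,1]<-2)&(np.abs(L[:,:,0])<30);q=L[m];
m2=m&(np.abs(L[:,:,2])>9);q=L[m2];print("near face x hist",np.histogram(q[:,0],bins=np.arange(-30,31,4)))
m=(P[:,:,2]>.075)&(P[:,:,2]<.094)&(np.hypot(P[:,:,0]-.577,P[:,:,1]+.041)<.03);q=(P[m]-[.577,-.041,0])
a=np.radians(25.5);q=np.c_[q[:,0]*np.cos(a)+q[:,1]*np.sin(a),-q[:,0]*np.sin(a)+q[:,1]*np.cos(a),P[m][:,2]]*1e3
print(np.round(q[::6],1))
E
```

```text
hub bot [[271.0, 207.0], [377.0, 238.0], [426.0, 178.0], [322.0, 149.0]]
hub top [[271.0, 132.0], [379.0, 162.0], [428.0, 103.0], [323.0, 74.0]]
tap sq z.093 [[305.0, 250.0], [357.0, 265.0], [382.0, 235.0], [330.0, 220.0]]
boss [[220.0, 391.0], [385.0, 443.0], [461.0, 342.0], [300.0, 294.0]]
grip-less boss end [[200.0, 330.0]]
near face x hist (array([ 0,  0,  0,  0,  2,  3,  4,  3,  1,  1,  1, 26, 23,  0,  0]), array([-30, -26, -22, -18, -14, -10,  -6,  -2,   2,   6,  10,  14,  18,
        22,  26,  30]))
[[ 6.7 -6.2 93.2]
 [-8.5  7.2 92.9]
 [ 1.9 -5.9 90.4]
 [-8.4 -0.5 92.4]
 [-4.   9.3 83.5]
 [-5.9 -7.1 90.1]
 [-4.7  1.2 83.7]
 [-5.   8.8 78.4]
 [-5.2 -6.9 83.8]
 [-6.8  0.1 79.6]
 [-5.8 -2.  76.7]]
```

```bash
python3 - <<'E'
from h import *
z=np.load("d0.npz")
a=np.radians(25.5);e=np.array([np.cos(a),np.sin(a)]);f=np.array([-e[1],e[0]])
for n in"st":
    P=z[n];d=P[:,:,:2]-[.577,-.041];X=d@e*1e3;Y=d@f*1e3;Z=P[:,:,2]*1e3
    m=(np.hypot(X,Y)<30)&(Z>50)
    vs,us=np.where(m)
    for v in range(vs.min(),vs.max()+1):
        r=[(u,int(X[v,u]),int(Y[v,u]),int(Z[v,u])) for u in range(us.min(),us.max()+1) if m[v,u]]
        print(n,v,*["%d:%d,%d,%d"%q for q in r])
E
```

```text
s 188 259:7,7,96 260:8,5,97
s 189 258:4,8,95 259:1,4,98 260:7,4,94 261:2,0,99 262:7,0,96 263:7,-3,97
s 190 257:-2,7,97 258:0,6,95 259:-1,2,98 260:2,2,96 261:0,-1,98 262:1,-3,98 263:5,-4,96 264:4,-7,97 265:10,-6,93
s 191 256:-4,9,95 257:-1,7,94 258:-5,3,97 259:-2,2,96 260:-2,0,97 261:-2,-2,97 262:-1,-4,97 263:0,-6,97 264:5,-6,93 265:7,-8,93
s 192 256:-4,9,92 257:-3,6,92 258:-4,3,94 259:-5,1,95 260:-5,-1,96 261:-3,-3,95 262:-3,-5,96 263:1,-6,93 264:3,-7,92 265:11,-6,87
s 193 256:-7,7,91 257:-6,5,92 258:-7,2,93 259:-5,0,93 260:-5,-1,93 261:-7,-5,96 262:-5,-6,95 263:0,-6,92 264:1,-8,91 265:13,-5,82
s 194 256:-6,8,88 257:-6,5,88 258:-5,3,89 259:-6,0,90 260:-7,-2,92 261:-5,-4,91 262:-5,-6,92 263:0,-6,89 264:5,-6,85 265:12,-6,80
s 195 256:-7,7,86 257:-6,5,86 258:-8,1,88 259:-9,-1,90 260:-7,-2,89 261:-7,-5,90 262:-8,-8,92 263:0,-6,86 264:7,-6,81
s 196 255:8,17,69 256:-4,9,80 257:-4,6,81 258:-6,3,84 259:-4,1,83 260:-3,-1,83 261:-8,-5,88 262:-4,-6,86 263:2,-6,81 264:5,-7,80 265:15,-5,72
s 197 254:1,17,71 255:3,15,70 256:-6,8,79 257:-4,6,78 258:-5,3,80 259:-4,1,80 260:-7,-2,83 261:-5,-4,83 262:
[... 3456 characters left out ...]
,-8,72 271:-9,-11,68
t 198 259:3,17,57 260:0,16,67 261:-1,14,70 262:-3,12,75 263:-3,9,70 264:-6,8,82 265:-7,5,77 266:-7,2,72 267:-8,0,74 268:-9,-2,73 269:-10,-5,72 270:-11,-7,71 271:-9,-12,53
t 199 260:0,16,53 261:-3,15,70 262:-5,13,73 263:-5,10,69 264:-7,8,71 265:-7,5,66 266:-9,3,72 267:-10,0,68 268:-11,-1,70 269:-13,-3,73 270:-14,-6,71 271:-12,-10,53
t 200 260:-2,17,51 261:-3,14,52 262:-7,13,69 263:-8,11,68 264:-10,9,72 265:-11,6,71 266:-11,4,68 267:-13,1,70 268:-14,0,71 269:-12,-4,54 270:-13,-7,52
t 201 261:-5,16,53 262:-6,13,50 264:-9,8,54 265:-13,7,68 266:-11,3,52 267:-13,1,55 268:-14,0,55 269:-15,-3,54
t 202 263:-10,12,50 264:-12,9,54 265:-12,7,52 266:-14,4,52 267:-15,2,54 268:-16,0,51
```

```bash
python3 - <<'E'
from h import *
a=np.radians(25.5);e=np.array([np.cos(a),np.sin(a)]);f=np.array([-e[1],e[0]])
D=[]
for i in range(5):
    s=snap("scene");D.append(pts(s))
P=np.median(D,0);st=manip.sense();p=np.array(st["tcp_pos"]);print(p,"tcp local",((p[:2]-[.577,-.041])@e*1e3).round(2),((p[:2]-[.577,-.041])@f*1e3).round(2))
d=P[:,:,:2]-[.577,-.041];X=d@e*1e3;Y=d@f*1e3;Z=P[:,:,2]*1e3
for v in range(168,206,1):
    print(v,*["%d:%.0f,%.0f,%.0f"%(u,X[v,u],Y[v,u],Z[v,u]) for u in range(248,275) if abs(X[v,u])<26 and abs(Y[v,u])<36 and Z[v,u]>72 and (Z[v,u]<142)])
E
```

```text
[ 0.5788412  -0.04083538  0.10933273] tcp local 1.73 -0.64
168
169
170 257:17,17,139 258:16,15,140 259:18,13,140 260:21,12,138
171 256:10,17,141 257:13,15,140 258:14,14,139 259:15,11,139 260:17,10,139 261:17,7,139 262:17,5,140 263:20,3,139
172 255:5,17,141 256:10,17,138 257:9,14,139 258:11,12,139 259:11,10,139 260:12,7,139 261:13,5,139 262:15,4,139 263:14,1,140 264:16,-1,140 265:17,-3,139 266:18,-5,139 267:19,-7,139
173 248:-4,30,140 249:-4,28,140 254:-1,17,141 255:3,16,139 256:5,14,139 257:4,11,140 258:6,10,139 259:12,10,136 260:13,8,136 261:14,6,136 262:12,2,138 263:12,-0,139 264:12,-3,140 265:12,-6,141 266:11,-8,142
174 248:-5,30,138 249:-4,28,137 250:-9,23,142 253:-5,17,141 254:-2,16,140 255:-0,14,139 256:1,12,139 257:4,11,137 258:7,10,136 259:10,9,134 260:14,8,133 261:12,5,135 262:12,2,135 263:13,0,135 264:12,-3,137 265:12,-6,138 266:13,-8,138
175 248:-2,31,133 249:-4,28,135 250:-10,22,140 251:-9,20,140 252:-9,18,140 253:-5,17,138 254:-5,15,139 255:-4,12,139 256:-3,11,139 257:-0,9,138 258:7,10,133 259:11,9,131 260:12,7,132 261:12,5,132 262:14,3,132 263:12,-0,133 264:12,-3,134 26
[... 4580 characters left out ...]
 257:-6,6,86 258:-6,3,87 259:-6,1,87 260:-4,-1,87 261:-5,-4,88 262:-3,-6,88 263:0,-7,86 264:5,-7,83
196 256:-7,8,83 257:-7,5,84 258:-5,4,83 259:-5,1,84 260:-8,-3,87 261:-8,-6,88 262:-4,-6,86 263:0,-7,83 264:6,-7,79
197 256:-7,8,80 257:-6,6,80 258:-7,3,82 259:-5,1,81 260:-6,-2,83 261:-6,-5,84 262:-6,-7,84 263:1,-7,80 264:6,-7,77
198 254:-3,15,72 256:-6,8,76 257:-6,6,77 258:-7,3,79 259:-7,0,79 260:-6,-2,80 261:-7,-5,81 262:-6,-7,82 263:1,-7,77 264:5,-7,74
199 256:-6,8,73 257:-7,5,75 258:-7,3,76 259:-6,0,76 260:-6,-2,77 261:-6,-5,77 262:-5,-7,78 263:-1,-8,75
200 257:-8,5,73 258:-6,3,72 259:-7,-0,74 260:-5,-2,73 261:-7,-5,76 262:-4,-7,74
201 255:-13,7,73 261:-7,-5,72 263:-5,-9,73
202
203
204
205
```

Measured against the tap in the same camera, the hub needs about +0.8 mm along the tap's x and +2 mm along its y. The yaws match. I'll shift and lower gently.

```bash
python3 -m handwheel '[-0.08,0,-0.2,0,0,0,2, -0.08,0.5,-0.2,0,0,0,2, -0.08,0.9,-0.2,0,0,0,2, -0.08,1.2,-0.2,0,0,0,2, -0.08,1.5,-0.2,0,0,0,2, -0.08,1.8,-0.2,0,0,0,2, -0.08,2.0,-0.2,0,0,0,2]'; python3 m.py
```

```text
t: 9.95
tcp_pos: [0.5785, -0.0387, 0.0886]
tool_rot: [-0.156, 0.69, -0.69, 0.156]
force: [0.0, -0.6, -4.8]
finger_gap: 0.408
[[ 0.5783 -0.0387  0.0884]
 [ 0.5784 -0.0387  0.0887]
 [ 0.5785 -0.0387  0.0889]
 [ 0.5787 -0.0388  0.0892]] [ 0.5785 -0.0387  0.0888] [-64.5 -64.5 -64.5 -64.5]
m1015.png
```

```bash
python3 -m handwheel '[0,0.4,0,0,0,0,2, 0,0.8,0,0,0,0,2, 0,1.1,0,0,0,0,2, 0,1.4,0,0,0,0,2, 0,1.6,0,0,0,0,2, 0,1.75,0,0,0,0,2, 0,1.75,0,0,0,0,2]'; python3 m.py
```

```text
t: 10.73
tcp_pos: [0.5785, -0.0387, 0.0713]
tool_rot: [-0.156, 0.69, -0.69, 0.156]
force: [-0.4, -0.6, -3.6]
finger_gap: 0.408
[[ 0.5785 -0.0387  0.0715]
 [ 0.5787 -0.0387  0.0717]
 [ 0.5788 -0.0387  0.0718]
 [ 0.5788 -0.0388  0.0719]] [ 0.5787 -0.0387  0.0717] [-64.5 -64.5 -64.5 -64.5]
m1093.png
```

```bash
python3 -m handwheel '[0,0.2,0,0,0,0,2, 0,0.4,0,0,0,0,2, 0,0.4,0,0,0,0,2]'; python3 m.py
```

```text
t: 11.18
tcp_pos: [0.5791, -0.0388, 0.0693]
tool_rot: [0.156, -0.689, 0.69, -0.156]
force: [-2.4, -0.2, 6.3]
finger_gap: 0.406
[[ 0.5792 -0.0388  0.0693]
 [ 0.5791 -0.0388  0.0693]
 [ 0.5792 -0.0388  0.0693]
 [ 0.5791 -0.0388  0.0693]] [ 0.5791 -0.0388  0.0693] [-64.5 -64.5 -64.5 -64.5]
m1138.png
```

View pics/m1093.png

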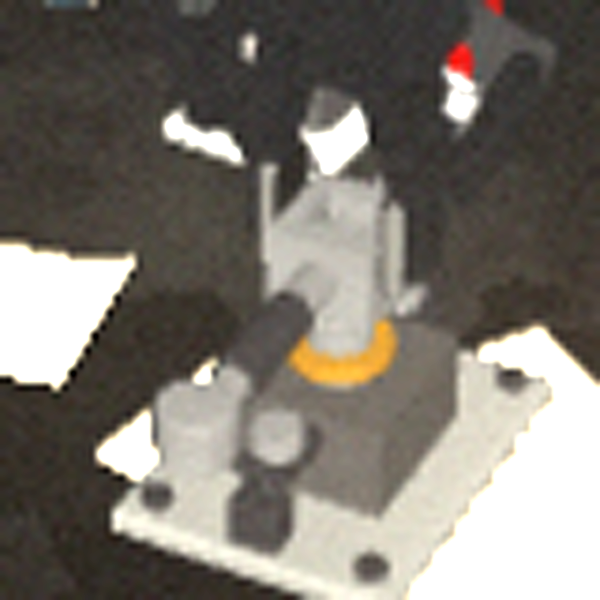

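It landed on the shoulder: contact came at TCP z 0.0693, which puts the hub underside at about 0.071. Now I'll release and back off upward.

```bash
python3 -m handwheel '[0,0,0,0,0,0,3.5, 0,0,0,0,0,0,4.5, 0,0,0,0,0,0,5.5, 0,0,0,0,0,0,6, 0,-1,0,0,0,0,6, 0,-3,0,0,0,0,6, 0,-6,0,0,0,0,6, 0,-9,0,0,0,0,6, 0,-11,0,0,0,0,6, 0,-12,0,0,0,0,6]'; python3 - <<'E'
from h import *
go([.58,-.04,.2],-64.5)
s=snap("scene");crop(s,200,130,120,120,"s12.png",600);t=snap("top");crop(t,220,130,120,120,"t12.png",600)
E
```

```text
t: 12.22
tcp_pos: [0.5805, -0.0391, 0.1915]
tool_rot: [0.154, -0.689, 0.691, -0.158]
force: [0.3, -0.4, -0.6]
finger_gap: 0.702
t 12.22 tcp [ 0.5805 -0.0391  0.1915] q [-0.26  0.51  1.58  0.    1.05  0.87] gap 0.702 F [ 0.3 -0.4 -0.6]
shift cm [ 0.08 -0.85  0.06] turn [-0.004 -0.    -0.005]
```

View pics/s12.png

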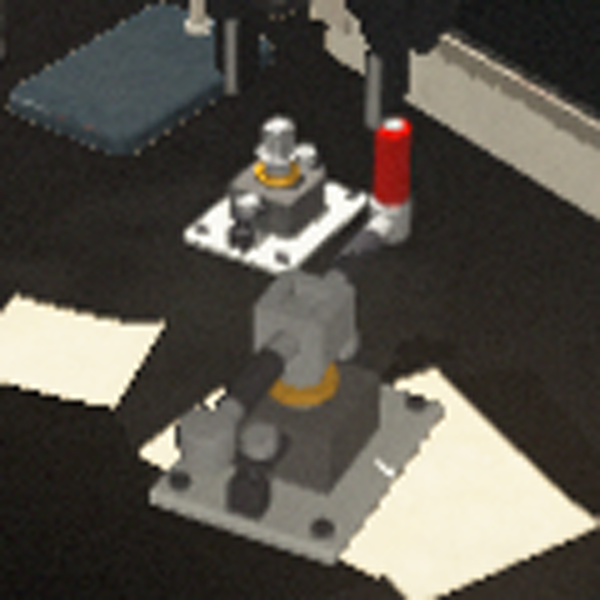

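View pics/t12.png

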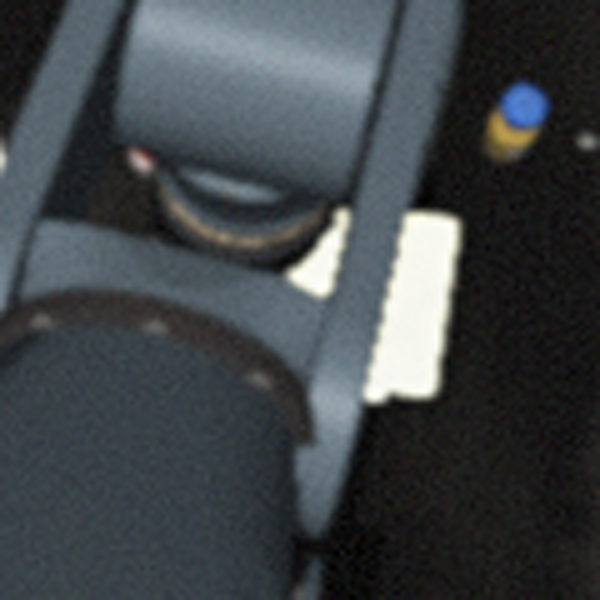

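```bash
python3 - <<'E'
from h import *
T=np.load("d0.npz")["t"]
m=(T[:,:,2]>.12)&(T[:,:,1]<.35)&(T[:,:,1]>-.3)&(T[:,:,0]>.45)&(T[:,:,0]<.79);q=T[m];print(len(q),q.min(0),q.max(0));
m=m&(T[:,:,1]>0);q=T[m];i=np.argsort(np.hypot(q[:,0]-.58,q[:,1]+.04))[:5];print(q[i])
s=snap("scene");f=s["frame"].astype(int);red=(f[:,:,0]>90)&(f[:,:,1]<60)&(f[:,:,2]<60);red[:140]=0;red[:,:260]=0;red[200:]=0;red[:,300:]=0
v,u=np.where(red);print(u.min(),u.max(),v.min(),v.max())
P=pts(s);q=P[red];q=q[q[:,2]<.16];print("grip pts",np.median(q,0),q[:,2].min(),q[:,2].max())
top=(278.7,154.7);print(plane(s,[top],.1375))
# mid-height axis: mean of u for each row -> axis
row=(v>=160)&(v<=168);um=u[row].mean();vm=v[row].mean();print(um,vm)
m=red&(np.abs(P[:,:,2]-.12)<.008);vv,uu=np.where(m);print("axis@.12",plane(s,[(uu.mean(),vv.mean())],.12), P[m].mean(0))
E
```

```text
858 [0.63783979 0.25249996 0.12084768] [0.78993229 0.33091612 0.42329505]
[[0.66100925 0.25249996 0.25498739]
 [0.65783391 0.25386781 0.25725239]
 [0.65976769 0.25340048 0.25167681]
 [0.65983428 0.25368786 0.25833834]
 [0.65679452 0.25496977 0.2533506 ]]
274 281 153 170
grip pts [ 0.66390315 -0.00199652  0.11959339] -0.0029961622749579433 0.13911651405714015
[[0.67145832 0.00537908 0.1375    ]]
277.9375 164.0625
axis@.12 [[ 0.66393792 -0.00127045  0.12      ]] [ 0.66428717 -0.00087751  0.11966138]
```

```bash
python3 -c "
from h import *
go([.6694,.0043,.092],-64.5)"
```

```text
t 12.37 tcp [ 0.5788 -0.0388  0.1883] q [-0.26  0.51  1.59 -0.    1.04  0.87] gap 0.703 F [-0.2 -0.  -0.6]
shift cm [-10.02   9.64   0.  ] turn [-0.001 -0.    -0.001]
```

```bash
python3 -m handwheel '[-2,0,0,0,0,0,5, -5,0,0,0,0,0,5, -8,0,0,0,0,0,5, -9.5,0,0,0,0,0,5, -10,0,0,0,0,0,5, -10,1,0,0,0,0,5, -10,2,0,0,0,0,5, -10,2,0,0,0,0,5]'; python3 - <<'E'
from h import *
go([.6694,.0043,.092],-64.5)
s=snap("scene");crop(s,200,100,120,120,"s13.png",600)
E
```

```text
t: 13.03
tcp_pos: [0.6651, 0.0042, 0.1635]
tool_rot: [-0.159, 0.691, -0.689, 0.153]
force: [-0.8, -1.0, -1.2]
finger_gap: 0.588
t 13.03 tcp [0.6651 0.0042 0.1635] q [-0.16  0.65  1.37 -0.    1.13  0.97] gap 0.588 F [-0.8 -1.  -1.2]
shift cm [-0.45  7.15  0.21] turn [ 0.005 -0.001  0.008]
```

View pics/s13.png

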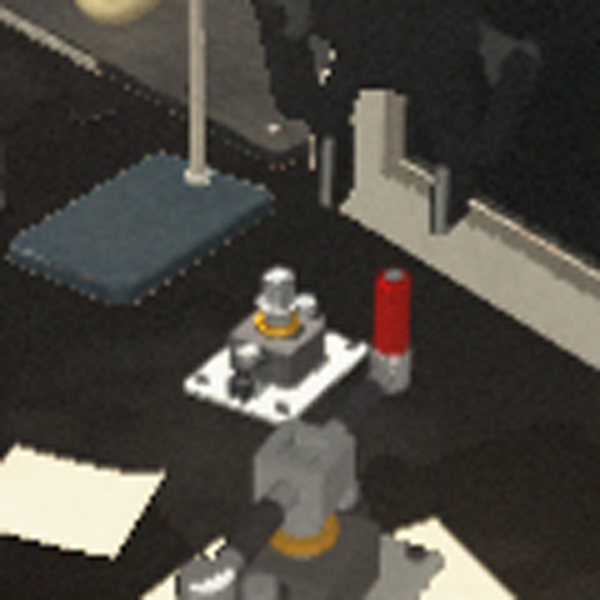

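```bash
python3 -m handwheel '[-0.1,1.5,0.05,0,0,0,5, -0.1,3,0.05,0,0,0,5, -0.1,4,0.05,0,0,0,5, -0.1,4.5,0.05,0,0,0,5, -0.1,4.5,0.05,0,0,0,5, -0.1,4.5,0.05,0,0,0,5]'; python3 - <<'E'
from h import *
for i in range(3): s=snap("scene")
go([.6694,.0043,.092],-64.5)
crop(s,230,110,80,80,"s14.png",600)
E
```

```text
t: 13.58
tcp_pos: [0.6699, 0.004, 0.1228]
tool_rot: [-0.156, 0.69, -0.69, 0.156]
force: [0.6, 0.5, 0.4]
finger_gap: 0.591
t 13.73 tcp [0.6707 0.0042 0.1237] q [-0.16  0.7   1.4  -0.    1.04  0.97] gap 0.583 F [ 0.1  0.6 -0.5]
shift cm [ 0.12  3.17 -0.07] turn [-0.001 -0.    -0.002]
```

View pics/s14.png

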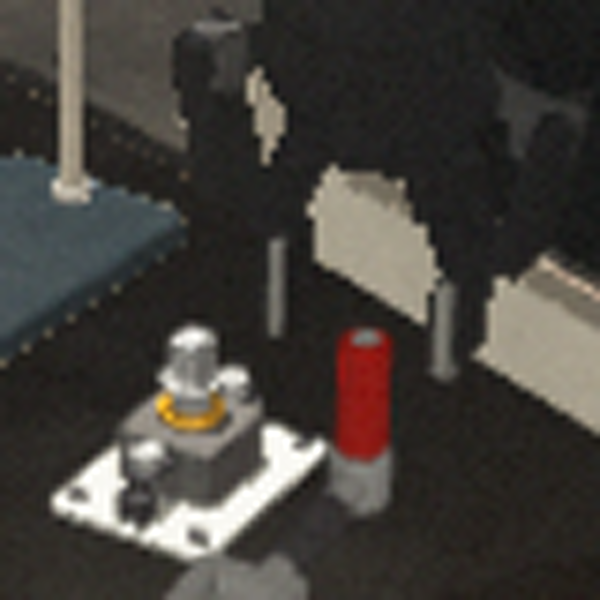

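```bash
python3 -m handwheel '[0.1,1,-0.05,0,0,0,5, 0.1,2,-0.05,0,0,0,5, 0.1,2.8,-0.05,0,0,0,5, 0.1,3.1,-0.05,0,0,0,5, 0.1,3.1,-0.05,0,0,0,5]'; python3 -m handwheel '[0,0,0,0,0,0,4, 0,0,0,0,0,0,3, 0,0,0,0,0,0,2, 0,0,0,0,0,0,1, 0,0,0,0,0,0,1, 0,0,0,0,0,0,1, 0,0,0,0,0,0,1]' 50; python3 - <<'E'
from h import *
for i in range(2): s=snap("scene")
go([.6694,.0043,.092],-64.5)
crop(s,230,110,80,80,"s15.png",600)
E
```

```text
t: 14.15
tcp_pos: [0.6677, 0.0045, 0.0898]
tool_rot: [-0.157, 0.69, -0.689, 0.155]
force: [0.6, -0.5, -0.5]
finger_gap: 0.586
t: 14.73
tcp_pos: [0.6694, 0.0043, 0.0922]
tool_rot: [0.156, -0.69, 0.69, -0.156]
force: [0.1, -0.4, 0.5]
finger_gap: 0.209
t 14.83 tcp [0.6694 0.0043 0.0921] q [-0.16  0.74  1.42  0.    0.98  0.97] gap 0.206 F [ 0.5 -0.1  1.6]
shift cm [0.   0.01 0.  ] turn [-0.001 -0.    -0.001]
```

View pics/s15.png

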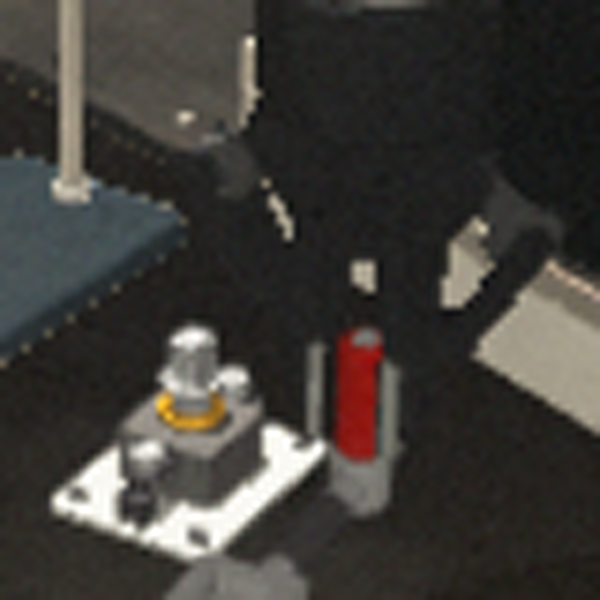

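The grip is held at a 1.77 cm gap. Next I'll write a readout of wrench angle and tangential force, plus a table of arc offsets.

```bash
cat > w.py <<'E'
import sys
from h import *
C=np.array([.5791,-.0388]);P0=np.radians(25.5)
def state():
    s=manip.sense();d=np.array(s["tcp_pos"][:2])-C;a=np.arctan2(d[1],d[0]);r=np.hypot(*d);F=np.array(s["force"])
    ph=P0-a;tan=np.array([np.sin(a),-np.cos(a)]);rad=d/r
    print("t %.2f phi(mod) %.3f / %.3f r %.4f z %.4f Ftan(resist-) %.1f Frad %.1f Fz %.1f gap %.3f"%(s["t"],ph,ph+2*np.pi,r,s["tcp_pos"][2],F[:2]@tan,F[:2]@rad,F[2],s["finger_gap"]))
def rows(p0,ps):
    X=lambda p:10*(1-np.cos(p));Z=lambda p:10*np.sin(p)
    for p in ps:print("phi %.2f: %.2f,%.2f,%.2f"%(p,X(p)-X(p0),.0477*(p-p0),Z(p)-Z(p0)))
if __name__=="__main__":
    state()
    if len(sys.argv)>1:
        p0,p1,n=float(sys.argv[1]),float(sys.argv[2]),int(sys.argv[3]);rows(p0,np.linspace(p0,p1,n+1)[1:])
E
python3 w.py 0 .3 6
```

```text
t 14.83 phi(mod) -0.000 / 6.283 r 0.1001 z 0.0921 Ftan(resist-) 0.3 Frad 0.4 Fz 1.6 gap 0.206
phi 0.05: 0.01,0.00,0.50
phi 0.10: 0.05,0.00,1.00
phi 0.15: 0.11,0.01,1.49
phi 0.20: 0.20,0.01,1.99
phi 0.25: 0.31,0.01,2.47
phi 0.30: 0.45,0.01,2.96
```

```bash
python3 -m handwheel '[0.01,0,0.25,0,0,0,1, 0.01,0,0.5,0,0,0,1]'>/dev/null; python3 w.py; python3 -m handwheel '[0.01,0,0.25,0,0,0,1, 0.04,0,0.5,0,0,0,1]'>/dev/null; python3 w.py;  python3 -m handwheel '[0.03,0,0.25,0,0,0,1, 0.06,0,0.5,0,0,0,1]'>/dev/null; python3 w.py;  python3 -m handwheel '[0.04,0,0.25,0,0,0,1, 0.09,0,0.5,0,0,0,1]'>/dev/null; python3 w.py
```

```text
t 15.00 phi(mod) 0.048 / 6.331 r 0.0998 z 0.0919 Ftan(resist-) -0.6 Frad -0.2 Fz 0.9 gap 0.210
t 15.17 phi(mod) 0.101 / 6.384 r 0.0995 z 0.0917 Ftan(resist-) -0.3 Frad 0.3 Fz 1.8 gap 0.202
t 15.33 phi(mod) 0.150 / 6.433 r 0.0998 z 0.0918 Ftan(resist-) -2.2 Frad 0.8 Fz 1.9 gap 0.208
t 15.50 phi(mod) 0.197 / 6.480 r 0.0997 z 0.0918 Ftan(resist-) -2.1 Frad 0.4 Fz 2.5 gap 0.205
```

The slack took up between 0.10 and 0.15 rad, with about 2.2 N of drag. So driving forward, tap angle ≈ φ − 0.12. Half a turn means φ = 3.26.

```bash
python3 w.py .2 1.7 10; echo; python3 w.py 1.7 3.26 10
```

```text
t 15.50 phi(mod) 0.197 / 6.480 r 0.0997 z 0.0918 Ftan(resist-) -2.1 Frad 0.4 Fz 2.5 gap 0.205
phi 0.35: 0.41,0.01,1.44
phi 0.50: 1.02,0.01,2.81
phi 0.65: 1.84,0.02,4.07
phi 0.80: 2.83,0.03,5.19
phi 0.95: 3.98,0.04,6.15
phi 1.10: 5.26,0.04,6.93
phi 1.25: 6.65,0.05,7.50
phi 1.40: 8.10,0.06,7.87
phi 1.55: 9.59,0.06,8.01
phi 1.70: 11.09,0.07,7.93

t 15.50 phi(mod) 0.197 / 6.480 r 0.0997 z 0.0918 Ftan(resist-) -2.1 Frad 0.4 Fz 2.5 gap 0.205
phi 1.86: 1.53,0.01,-0.32
phi 2.01: 2.98,0.01,-0.87
phi 2.17: 4.33,0.02,-1.65
phi 2.32: 5.55,0.03,-2.62
phi 2.48: 6.60,0.04,-3.77
phi 2.64: 7.46,0.04,-5.07
phi 2.79: 8.11,0.05,-6.49
phi 2.95: 8.52,0.06,-7.99
phi 3.10: 8.70,0.07,-9.54
phi 3.26: 8.64,0.07,-11.10
```

```bash
python3 -m handwheel '[0.41,0.01,1.44,0,0,0,1, 1.02,0.01,2.81,0,0,0,1, 1.84,0.02,4.07,0,0,0,1, 2.83,0.03,5.19,0,0,0,1, 3.98,0.04,6.15,0,0,0,1, 5.26,0.04,6.93,0,0,0,1, 6.65,0.05,7.5,0,0,0,1, 8.1,0.06,7.87,0,0,0,1, 9.59,0.06,8.01,0,0,0,1, 11.09,0.07,7.93,0,0,0,1]'>/dev/null; python3 w.py
```

```text
t 16.33 phi(mod) 1.721 / 8.004 r 0.0999 z 0.0907 Ftan(resist-) -2.9 Frad -5.5 Fz -0.4 gap 0.208
```

```bash
python3 -m handwheel '[1.53,0.01,-0.32,0,0,0,1, 2.98,0.01,-0.87,0,0,0,1, 4.33,0.02,-1.65,0,0,0,1, 5.55,0.03,-2.62,0,0,0,1, 6.6,0.04,-3.77,0,0,0,1, 7.46,0.04,-5.07,0,0,0,1, 8.11,0.05,-6.49,0,0,0,1, 8.52,0.06,-7.99,0,0,0,1, 8.66,0.07,-9,0,0,0,1, 8.7,0.07,-9.54,0,0,0,1]'>/dev/null; python3 w.py;python3 -m handwheel '[0,0,0,0,0,0,1, 0,0,0,0,0,0,1]'>/dev/null; python3 w.py
```

```text
t 17.17 phi(mod) 3.096 / 9.379 r 0.1003 z 0.0907 Ftan(resist-) -2.7 Frad -2.4 Fz -1.2 gap 0.207
t 17.33 phi(mod) 3.096 / 9.379 r 0.1003 z 0.0906 Ftan(resist-) -0.4 Frad -2.0 Fz -0.3 gap 0.207
```

```bash
python3 -m handwheel '[0,0,-0.8,0,0,0,1, -0.06,0.01,-1.6,0,0,0,1, -0.06,0.01,-1.6,0,0,0,1, -0.06,0.01,-1.6,0,0,0,1]'>/dev/null; python3 w.py 3.26 1.45 12
python3 - <<'E'
from h import *
s=snap("scene");crop(s,200,110,130,130,"s16.png",600)
E
```

```text
t 17.67 phi(mod) 3.270 / 9.553 r 0.1005 z 0.0903 Ftan(resist-) -0.7 Frad -0.8 Fz 1.0 gap 0.204
phi 3.11: 0.06,-0.01,1.51
phi 2.96: -0.10,-0.01,3.00
phi 2.81: -0.48,-0.02,4.46
phi 2.66: -1.08,-0.03,5.84
phi 2.51: -1.88,-0.04,7.12
phi 2.35: -2.87,-0.04,8.26
phi 2.20: -4.01,-0.05,9.24
phi 2.05: -5.29,-0.06,10.04
phi 1.90: -6.67,-0.06,10.64
phi 1.75: -8.13,-0.07,11.02
phi 1.60: -9.63,-0.08,11.18
phi 1.45: -11.14,-0.09,11.11
```

View pics/s16.png

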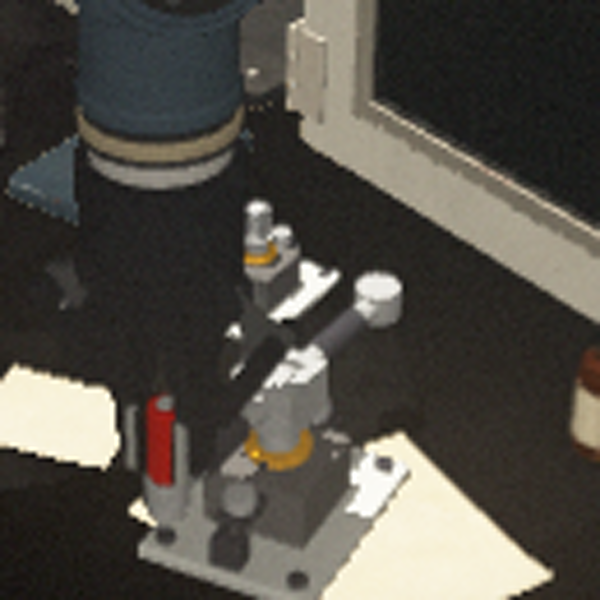

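Half a turn is done and the wrench points the other way. Now I'll reverse, taking up the slack in small steps first.

```bash
python3 -m handwheel '[0.03,0,0.75,0,0,0,1, 0.06,-0.01,1.5,0,0,0,1]'>/dev/null; python3 w.py;  python3 -m handwheel '[0,0,0.25,0,0,0,1, -0.01,0,0.5,0,0,0,1]'>/dev/null; python3 w.py; python3 -m handwheel '[-0.02,0,0.25,0,0,0,1, -0.05,0,0.5,0,0,0,1]'>/dev/null; python3 w.py; python3 -m handwheel '[-0.04,0,0.25,0,0,0,1, -0.08,0,0.5,0,0,0,1]'>/dev/null; python3 w.py
```

```text
t 17.88 phi(mod) 3.122 / 9.406 r 0.1010 z 0.0902 Ftan(resist-) -0.3 Frad 0.1 Fz 1.2 gap 0.207
t 18.05 phi(mod) 3.064 / 9.347 r 0.1010 z 0.0901 Ftan(resist-) 1.6 Frad -1.0 Fz 1.8 gap 0.208
t 18.22 phi(mod) 3.016 / 9.299 r 0.1006 z 0.0902 Ftan(resist-) 1.1 Frad -1.6 Fz 0.7 gap 0.207
t 18.38 phi(mod) 2.970 / 9.254 r 0.1004 z 0.0901 Ftan(resist-) 3.2 Frad -2.0 Fz 0.1 gap 0.206
```

```bash
python3 w.py 2.96 1.46 10
```

```text
t 18.38 phi(mod) 2.970 / 9.254 r 0.1004 z 0.0901 Ftan(resist-) 3.2 Frad -2.0 Fz 0.1 gap 0.206
phi 2.81: -0.38,-0.01,1.45
phi 2.66: -0.97,-0.01,2.83
phi 2.51: -1.76,-0.02,4.10
phi 2.36: -2.74,-0.03,5.24
phi 2.21: -3.87,-0.04,6.22
phi 2.06: -5.14,-0.04,7.02
phi 1.91: -6.51,-0.05,7.62
phi 1.76: -7.95,-0.06,8.02
phi 1.61: -9.44,-0.06,8.19
phi 1.46: -10.94,-0.07,8.13
```

```bash
python3 -m handwheel '[-0.38,-0.01,1.45,0,0,0,1, -0.97,-0.01,2.83,0,0,0,1, -1.76,-0.02,4.1,0,0,0,1, -2.74,-0.03,5.24,0,0,0,1, -3.87,-0.04,6.22,0,0,0,1, -5.14,-0.04,7.02,0,0,0,1, -6.51,-0.05,7.62,0,0,0,1, -7.95,-0.06,8.02,0,0,0,1, -9,-0.06,8.15,0,0,0,1, -9.9,-0.07,8.18,0,0,0,1]'>/dev/null; python3 w.py; python3 -m handwheel '[0,0,0,0,0,0,1, 0,0,0,0,0,0,1]'>/dev/null; python3 w.py
```

```text
t 19.22 phi(mod) 1.572 / 7.856 r 0.0995 z 0.0908 Ftan(resist-) 3.2 Frad 0.2 Fz 1.8 gap 0.207
t 19.38 phi(mod) 1.566 / 7.849 r 0.0994 z 0.0910 Ftan(resist-) 0.4 Frad 0.4 Fz 2.0 gap 0.209
```

```bash
python3 -m handwheel '[-0.6,0,0,0,0,0,1, -1.15,-0.01,-0.06,0,0,0,1, -1.15,-0.01,-0.06,0,0,0,1, -1.15,-0.01,-0.06,0,0,0,1]'>/dev/null; python3 w.py 1.45 3.15 10; python3 w.py 3.15 4.65 10
```

```text
t 19.72 phi(mod) 1.453 / 7.736 r 0.0994 z 0.0910 Ftan(resist-) 0.5 Frad 0.1 Fz 1.4 gap 0.206
phi 1.62: 1.70,0.01,0.06
phi 1.79: 3.38,0.02,-0.17
phi 1.96: 5.00,0.02,-0.68
phi 2.13: 6.51,0.03,-1.45
phi 2.30: 7.87,0.04,-2.47
phi 2.47: 9.03,0.05,-3.70
phi 2.64: 9.97,0.06,-5.12
phi 2.81: 10.66,0.06,-6.67
phi 2.98: 11.07,0.07,-8.32
phi 3.15: 11.20,0.08,-10.01
t 19.72 phi(mod) 1.453 / 7.736 r 0.0994 z 0.0910 Ftan(resist-) 0.5 Frad 0.1 Fz 1.4 gap 0.206
phi 3.30: -0.12,0.01,-1.49
phi 3.45: -0.47,0.01,-2.95
phi 3.60: -1.03,0.02,-4.34
phi 3.75: -1.79,0.03,-5.63
phi 3.90: -2.74,0.04,-6.79
phi 4.05: -3.85,0.04,-7.80
phi 4.20: -5.10,0.05,-8.63
phi 4.35: -6.45,0.06,-9.27
phi 4.50: -7.89,0.06,-9.69
phi 4.65: -9.38,0.07,-9.90
```

```bash
python3 -m handwheel '[1.7,0.01,0.06,0,0,0,1, 3.38,0.02,-0.17,0,0,0,1, 5,0.02,-0.68,0,0,0,1, 6.51,0.03,-1.45,0,0,0,1, 7.87,0.04,-2.47,0,0,0,1, 9.03,0.05,-3.7,0,0,0,1, 9.97,0.06,-5.12,0,0,0,1, 10.66,0.06,-6.67,0,0,0,1, 11.07,0.07,-8.32,0,0,0,1, 11.2,0.08,-10.01,0,0,0,1]'>/dev/null; python3 w.py; python3 -m handwheel '[-0.12,0.01,-1.49,0,0,0,1, -0.47,0.01,-2.95,0,0,0,1, -1.03,0.02,-4.34,0,0,0,1, -1.79,0.03,-5.63,0,0,0,1, -2.74,0.04,-6.79,0,0,0,1, -3.85,0.04,-7.8,0,0,0,1, -5.1,0.05,-8.63,0,0,0,1, -6.45,0.06,-9.27,0,0,0,1, -7.89,0.06,-9.69,0,0,0,1, -8.8,0.07,-9.85,0,0,0,1]'>/dev/null; python3 w.py;  python3 -m handwheel '[0,0,0,0,0,0,1, 0,0,0,0,0,0,1]'>/dev/null; python3 w.py
```

```text
t 20.55 phi(mod) 3.142 / 9.425 r 0.1001 z 0.0907 Ftan(resist-) -2.3 Frad 0.7 Fz -0.7 gap 0.204
t 21.38 phi(mod) -1.681 / 4.602 r 0.1010 z 0.0897 Ftan(resist-) -2.9 Frad -2.5 Fz 0.6 gap 0.207
t 21.55 phi(mod) -1.688 / 4.595 r 0.1009 z 0.0896 Ftan(resist-) 0.8 Frad 0.7 Fz 1.1 gap 0.202
```

```bash
python3 -m handwheel '[-1.2,0,-0.07,0,0,0,1, -2.1,0.01,0,0,0,0,1, -2.35,0.01,0,0,0,0,1, -2.35,0.01,0,0,0,0,1, -2.35,0.01,0,0,0,0,1]'>/dev/null; python3 w.py 4.83 3.02 12
python3 - <<'E'
from h import *
s=snap("scene");crop(s,200,110,130,130,"s17.png",600)
E
```

```text
t 21.97 phi(mod) -1.463 / 4.820 r 0.1007 z 0.0895 Ftan(resist-) -0.6 Frad 2.3 Fz 3.2 gap 0.209
phi 4.68: 1.51,-0.01,-0.06
phi 4.53: 3.00,-0.01,0.10
phi 4.38: 4.46,-0.02,0.49
phi 4.23: 5.84,-0.03,1.09
phi 4.08: 7.12,-0.04,1.89
phi 3.92: 8.26,-0.04,2.87
phi 3.77: 9.24,-0.05,4.02
phi 3.62: 10.04,-0.06,5.30
phi 3.47: 10.63,-0.06,6.68
phi 3.32: 11.01,-0.07,8.14
phi 3.17: 11.17,-0.08,9.64
phi 3.02: 11.10,-0.09,11.14
```

View pics/s17.png

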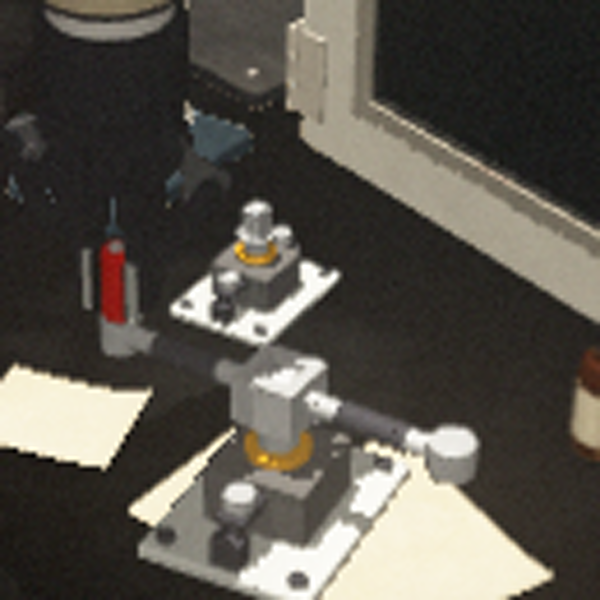

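```bash
python3 -m handwheel '[1.51,-0.01,-0.06,0,0,0,1, 3,-0.01,0.1,0,0,0,1, 4.46,-0.02,0.49,0,0,0,1, 5.84,-0.03,1.09,0,0,0,1, 7.12,-0.04,1.89,0,0,0,1, 8.26,-0.04,2.87,0,0,0,1, 9.24,-0.05,4.02,0,0,0,1, 10.04,-0.06,5.3,0,0,0,1, 10.63,-0.06,6.68,0,0,0,1, 11.01,-0.07,8.14,0,0,0,1]'>/dev/null; python3 w.py; python3 -m handwheel '[0.1,-0.01,1,0,0,0,1, 0.16,-0.01,1.9,0,0,0,1, 0.16,-0.01,1.9,0,0,0,1]'>/dev/null; python3 w.py
```

```text
t 22.85 phi(mod) 3.321 / 9.604 r 0.1006 z 0.0901 Ftan(resist-) 2.0 Frad -3.2 Fz -2.5 gap 0.209
t 23.10 phi(mod) 3.117 / 9.400 r 0.1003 z 0.0903 Ftan(resist-) 1.3 Frad -2.1 Fz -0.8 gap 0.207
```

```bash
python3 -m handwheel '[-0.02,0,0.5,0,0,0,1, -0.06,0,0.97,0,0,0,1, -0.06,0,0.97,0,0,0,1, -0.06,0,0.97,0,0,0,1]'>/dev/null; python3 w.py 3.02 4.62 10; python3 w.py 4.62 6.02 10
```

```text
t 23.43 phi(mod) 3.040 / 9.323 r 0.1003 z 0.0903 Ftan(resist-) 1.5 Frad -1.7 Fz 0.3 gap 0.206
phi 3.18: 0.07,0.01,-1.60
phi 3.34: -0.12,0.02,-3.18
phi 3.50: -0.56,0.02,-4.72
phi 3.66: -1.24,0.03,-6.17
phi 3.82: -2.14,0.04,-7.49
phi 3.98: -3.24,0.05,-8.65
phi 4.14: -4.51,0.05,-9.62
phi 4.30: -5.92,0.06,-10.37
phi 4.46: -7.43,0.07,-10.90
phi 4.62: -9.00,0.08,-11.17
t 23.43 phi(mod) 3.040 / 9.323 r 0.1003 z 0.0903 Ftan(resist-) 1.5 Frad -1.7 Fz 0.3 gap 0.206
phi 4.76: -1.40,0.01,-0.03
phi 4.90: -2.79,0.01,0.13
phi 5.04: -4.14,0.02,0.49
phi 5.18: -5.43,0.03,1.03
phi 5.32: -6.63,0.03,1.75
phi 5.46: -7.72,0.04,2.62
phi 5.60: -8.68,0.05,3.64
phi 5.74: -9.48,0.05,4.79
phi 5.88: -10.12,0.06,6.03
phi 6.02: -10.58,0.07,7.36
```

```bash
python3 -m handwheel '[0.07,0.01,-1.6,0,0,0,1, -0.12,0.02,-3.18,0,0,0,1, -0.56,0.02,-4.72,0,0,0,1, -1.24,0.03,-6.17,0,0,0,1, -2.14,0.04,-7.49,0,0,0,1, -3.24,0.05,-8.65,0,0,0,1, -4.51,0.05,-9.62,0,0,0,1, -5.92,0.06,-10.37,0,0,0,1, -7.43,0.07,-10.9,0,0,0,1, -9,0.08,-11.17,0,0,0,1]'>/dev/null; python3 w.py; python3 -m handwheel '[-1.4,0.01,-0.03,0,0,0,1, -2.79,0.01,0.13,0,0,0,1, -4.14,0.02,0.49,0,0,0,1, -5.43,0.03,1.03,0,0,0,1, -6.63,0.03,1.75,0,0,0,1, -7.72,0.04,2.62,0,0,0,1, -8.68,0.05,3.64,0,0,0,1, -9.48,0.05,4.79,0,0,0,1, -10.12,0.06,6.03,0,0,0,1, -10.58,0.07,7.36,0,0,0,1]'>/dev/null; python3 w.py 6.02 6.4 4; python3 -m handwheel '[0,0,0,0,0,0,1, 0,0,0,0,0,0,1]'>/dev/null; python3 w.py
```

```text
t 24.27 phi(mod) -1.664 / 4.619 r 0.1014 z 0.0897 Ftan(resist-) -3.1 Frad -8.0 Fz -2.8 gap 0.208
t 25.10 phi(mod) -0.304 / 5.979 r 0.1002 z 0.0888 Ftan(resist-) -2.2 Frad 1.1 Fz 2.8 gap 0.207
phi 6.12: -0.20,0.00,0.93
phi 6.21: -0.32,0.01,1.87
phi 6.30: -0.34,0.01,2.82
phi 6.40: -0.28,0.02,3.77
t 25.27 phi(mod) -0.286 / 5.997 r 0.1001 z 0.0890 Ftan(resist-) -0.1 Frad 0.4 Fz 2.8 gap 0.208
```

```bash
python3 -m handwheel '[-0.22,0,1,0,0,0,1, -0.35,0.01,2,0,0,0,1, -0.4,0.01,3,0,0,0,1, -0.4,0.01,3,0,0,0,1, -0.4,0.01,3,0,0,0,1]'>/dev/null; python3 w.py; python3 -m handwheel '[0.02,0,0.4,0,0,0,1, 0.04,0,0.8,0,0,0,1]'>/dev/null; python3 w.py;  python3 -m handwheel '[0,0,0,0,0,0,1, 0,0,0,0,0,0,1]'>/dev/null; python3 w.py
python3 - <<'E'
from h import *
s=snap("scene");crop(s,220,140,100,100,"s18.png",600)
E
```

```text
t 25.68 phi(mod) 0.036 / 6.320 r 0.0999 z 0.0888 Ftan(resist-) 0.1 Frad 1.0 Fz 2.8 gap 0.208
t 25.85 phi(mod) 0.100 / 6.383 r 0.0999 z 0.0887 Ftan(resist-) -3.2 Frad 0.4 Fz 2.4 gap 0.207
t 26.02 phi(mod) 0.105 / 6.389 r 0.0999 z 0.0887 Ftan(resist-) -2.2 Frad 0.8 Fz 2.5 gap 0.209
```

View pics/s18.png

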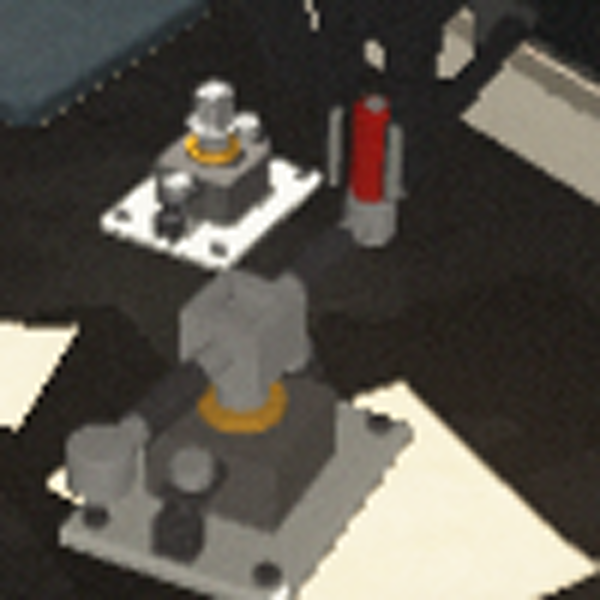

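```bash
python3 -m handwheel '[0.03,0,0.3,0,0,0,1, 0.03,0,0.3,0,0,0,1, 0.03,0,0.3,0,0,0,1]'>/dev/null; python3 w.py
```

```text
t 26.32 phi(mod) 0.133 / 6.416 r 0.0999 z 0.0887 Ftan(resist-) -2.4 Frad -0.0 Fz 2.0 gap 0.203
```

```bash
python3 -m handwheel '[0,0,0,0,0,0,2.5, 0,0,0,0,0,0,3.5, 0,0,0,0,0,0,4.5, 0,0,0,0,0,0,4.5, 0,-1,0,0,0,0,4.5, 0,-3,0,0,0,0,4.5, 0,-6,0,0,0,0,4.5, 0,-9,0,0,0,0,4.5, 0,-11,0,0,0,0,4.5, 0,-12,0,0,0,0,4.5]'>/dev/null; python3 w.py; python3 -m handwheel '[4,0,4,0,0,0,4.5, 7,-1,7,0,0,0,4.5, 10,-2,10,0,0,0,4.5, 13,-2,13,0,0,0,4.5, 16,-2,16,0,0,0,4.5, 19,-2,19,0,0,0,4.5, 22,-2,22,0,0,0,4.5, 24,-2,24,0,0,0,4.5, 24,-2,24,0,0,0,4.5]'; python3 - <<'E'
from h import *
s=snap("scene");crop(s,210,150,100,75,"s19.png",800);t=snap("top");crop(t,200,130,176,132,"t19.png",800)
cv2.imwrite("pics/s19f.png",cv2.resize(s["frame"][:,:,::-1],(800,600)))
z=np.load("d0.npz");
P=pts(t);d=P[:,:,:2]-[.5785,-.039];m=(np.hypot(d[:,:,0],d[:,:,1])<.016)&(P[:,:,2]>.085);print("hub top z",np.median(P[m][:,2]),m.sum())
for n,c in(("vial",(.7035,-.2014)),("beaker",(.461,.31)),("elbow",(.59,.307))):
    for Q in(z["t"],P):
        m=(np.hypot(Q[:,:,0]-c[0],Q[:,:,1]-c[1])<.05)&(Q[:,:,2]>.02);print(n,m.sum(),Q[m].mean(0).round(3))
E
```

```text
t 27.15 phi(mod) 0.143 / 6.426 r 0.1018 z 0.2133 Ftan(resist-) 1.3 Frad 0.1 Fz 0.4 gap 0.527
t: 27.9
tcp_pos: [0.5582, -0.3349, 0.2284]
tool_rot: [0.155, -0.689, 0.691, -0.153]
force: [-0.0, -1.2, 0.4]
finger_gap: 0.528
hub top z 0.09521552976511741 18
vial 117 [ 0.7   -0.2    0.056]
vial 115 [ 0.7   -0.2    0.057]
beaker 112 [0.458 0.289 0.068]
beaker 112 [0.458 0.289 0.069]
elbow 344 [0.583 0.297 0.032]
elbow 342 [0.583 0.297 0.033]
```

View pics/s19.png

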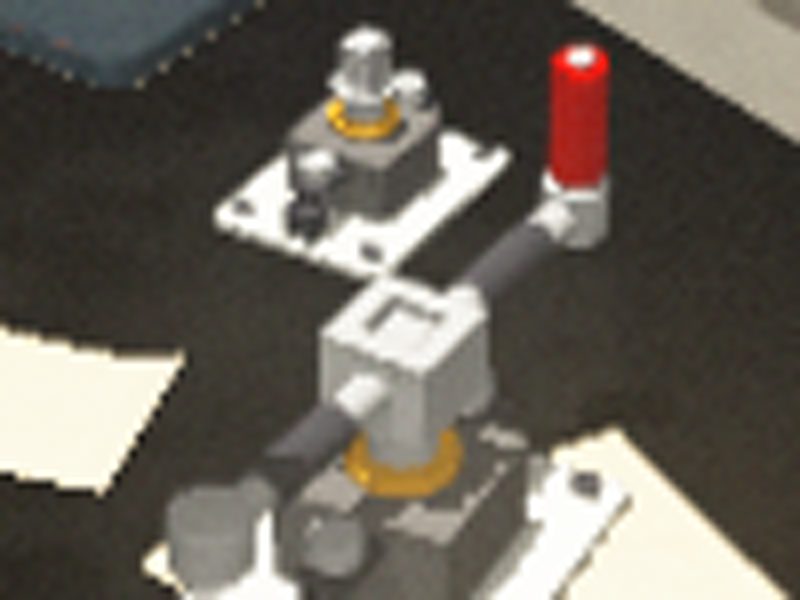

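View pics/t19.png

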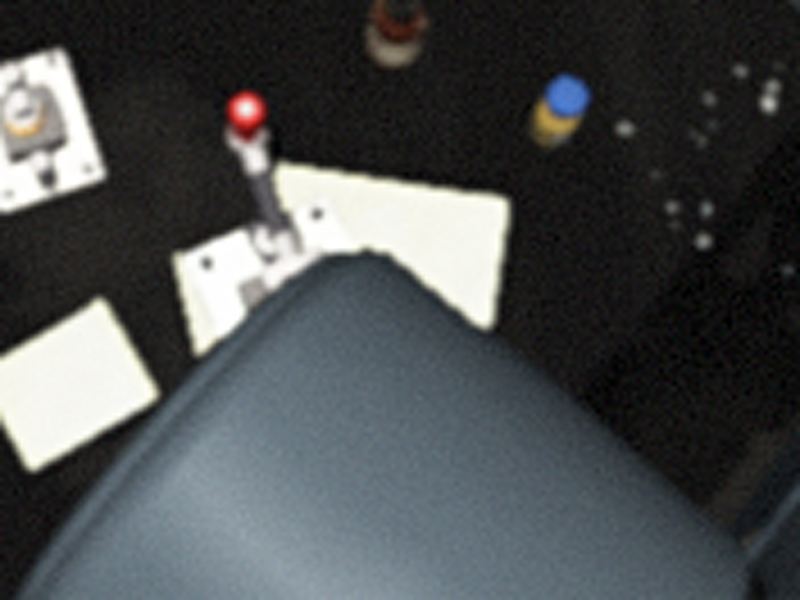

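```bash
python3 -c "
from station import manip
print(manip.sense()['t']);print(manip.sign_off())"
```

```text
28.0
the job is handed in; nothing more can be done
None
```

The tap has been worked one full turn deeper and the job is handed in at 28 s of the 72 s allowed. The wrench was set on the larger tap by its hub, let go, then taken again by the red grip. It went half a turn on, a quarter back, half on, a quarter back and a last half on, with a stop at each reversal. It was left sitting on the tap, with the gripper clear.

**Last checks:**
- **Tap angle:** about 6.27–6.31 rad by wrench angle less the measured play. It was inferred this way, not seen directly. The drag was still a steady 2.4 N, so the hard stop was not reached.
- **Depth:** the hub top reads about 95 mm, against 96 mm expected and 99 mm when first seated. The picture shows the brass collar down at the boss, but it cannot resolve a gap of a fraction of a millimetre.
- **Bystanders:** the vial, beaker and elbow show no movement beyond 1 mm.

**What failed or disagreed:**
- **First hub grasp:** it closed on nothing above the hub. The fingertips stand about 24 mm farther back than the stated tool frame says. I measured this in the depth image and allowed for it afterwards.
- **Play on the first reversal:** it felt slightly under the stated 0.24 rad (0.15–0.21), within the force noise.

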